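# Hang a tape roll on the empty peg of a rotary tape turret

### The arm

A 6-joint arm with a two-finger parallel gripper is mounted at the origin on the work surface. World frame = base frame: x ahead of the robot, y to its left, z up, the work surface at z = 0. Lengths are in m, angles in rad, forces in N, time in s.
With the tool pointing down it reaches from about 0.35 to 0.975 m from the base axis. Payload 4.9 kg.
Tool frame: the origin (TCP) lies on the mounting face of the last link; the fingertips stand 173 mm ahead of it and the grasp point (between the pads) lies 155 mm ahead of it; z points along the fingers, y is the direction in which the jaws open and shut (so a half turn about z gives the same grasp; the last joint's range is limited). The gripper opens to 85 mm and grips with 20 to 120 N. Pads are 22 mm wide; open, the fingers measure 114 mm over their backs; the gripper's body (76 mm by 85 mm) begins 54 mm behind the grasp point. The pads swing forward as they close: fully open they stand 13 mm farther back than shut.
Start: joints at [1.096, 0.053, 1.613, -0, 1.476, -0.119], TCP at [0.218, 0.586, 0.405] pointing down, gripper open.
Joint ranges: [-3.01, 3.01], [-1.01, 2.22], [0.06, 2.58], [-1.02, 4.17], [0.09, 2.62], [-3.14, 3.14]. Speed limits (rad/s): [2.57, 2.57, 3.14, 3.14, 3.14, 3.14].

### API

Orientations are given as a unit quaternion [w, x, y, z].
In Python, from plant import manip gives the robot as it stands.
- The arm moves only by the tool play_rows, never from a script. Its argument "increments" is a list of rows, each an object with "offset": the shift along the tool's x, y, z in mm, a list of three; "twist": the turn about the tool's z in rad; "grip": the opening, from 0 (shut) to 1 (fully open). In form: [{"offset": [dx, dy, dz], "twist": twist, "grip": grip}, ...]. A call has 1 to 5 rows; each row is the pose to reach, as a shift and turn from the pose commanded when the call began, along the tool's axes at that moment; what a row does not reach only later rows make up. A row lasts 1/12 s, in which the tool goes at most 41.7 mm and 7.16 degrees, less where a joint would pass 70% of its speed; a pose out of reach is approached as far as the arm can. A call with a gripper value outside its range is refused whole. The fingers move at their own pace and stop on an object; the grip force is fixed at half the most. Time passes only in rows, so rows that repeat a pose let the fingers close. It gives the time, the measured TCP pose, the force and the opening at its end, in the units of the state.
- manip.state(): the state, without advancing time (a new reading comes with each control period).
- manip.grab_frame(name): name is "scene" or "top" or "wrist"; returns the picture (480x640x3 uint8, blue, green, red); there is no depth.
- manip.get_calibration(name): a dict with "fx", "fy", "cx", "cy" (pixels), "k1" (the pictures are not rectified: a ray, as slopes to the right and down, at radius r is drawn at 1 + k1 r^2 times it, then the intrinsics apply), "T" (4x4, takes a point from camera to world coordinates). Camera axes: x right, y down, z forward; pixel columns grow to the right and rows downward; lengths in m; the calibration is good to about 2 mm. A picture is of the moment at which its call begins: read the wrist's pose just before it. get_calibration takes no time and is no camera call; for the wrist camera it gives the pose at the moment of the call.
- manip.job_done(): hands the job in, once; it reports no verdict.
Trained networks look in the newest picture that a camera, given by its name, has taken for a name from the list of things; names that differ only in an ending like _2 or _b are one class to them, and where a whole thing is asked for, a point or a joint stands for the part that bears it (a point fixed in the world has none). Each returns a list of dicts, best first, with "p" (0 to 1); they miss things now and then, are a little off and sometimes report something else, mostly with a low value. They report only what shows in the picture. A call takes as long as a camera call. They do not tell look-alikes from the thing itself.
- manip.boxes_of(query, camera): "xyz" ([x, y, z] in m, in the coordinates of the camera as it stood for that picture, good to about 4 mm: the middle of the surface that is visible of it).
- manip.tip_of(query, camera): "xyz" ([x, y, z] in m, in the coordinates of the camera as it stood for that picture, good to about 4 mm: a listed point, or the origin of a listed thing).
The state is a dict: "time": time; "joint_pos": joint angles; "joint_vel": joint speeds; "joint_efforts": joint torques, N m; "tool_pos": TCP position; "tool_rot": TCP orientation; "contact_force": force on the tool from outside, world axes, zero at the start; "ft_torque": the same for the moment, N m; "gripper_width": opening from 0.0 (shut) to 1.0 (fully open).
Only numpy, scipy, OpenCV 4.12 (cv2) and the standard library are available. Lean on these libraries where they do the work, as an engineer would, in place of code of your own. Each camera call takes 0.05 s, during which the arm holds its last target. There are 200 camera calls.

### The job

First turn the tape turret by its red posts until its empty peg points straight at the yellow loading mark; only then take the narrow-bore roll of brown tape from its grey cradle and hang it on that peg, slid fully home against the crossbar, and let go. The peg may be clamped anywhere along its slot, so feel for it with the roll and press it gently against the turret (never more than 35 N). Leave everything else on the bench as it is.

Things in the scene. Friction and masses are not known exactly. Their poses are not given: they have to be found in the camera images.
- stand: fixed stand of the tape turret: dark round base plate, 330 mm across, 12 mm thick, with a yellow loading mark sticking out of its rim. Origin: centre of the plate's underside, on the turret's upright axis. The loading mark lies along the stand's own -x axis (its tongue reaches 215 mm out, 12 mm high). Place and yaw (up to 0.3 either way) vary.
- turret (a joint): turn angle (rad) of the blue four-armed turret, anticlockwise from above positive, stops at -0.4 and 2.7. At 0 the empty peg points straight at the yellow mark. Starts at 0.9 to 2.3; turns stiffly (0.4 N m friction) and stays where left. All of it is below 150 mm above the table. Its other three arms carry rolls clipped on firmly.
- slot (a point): centre of the outer face of the slotted crossbar (74 wide, 22 high, 6 mm thick) on the empty arm, 95 mm from the turret axis, 120 mm above the table; turns with the turret. -x points straight outwards, y along the slot, z up. The empty peg stands out of this face but is clamped firmly SOMEWHERE up to 27 mm either side of this point along y: not measured, find it by feel or sight.
- bar_front (a point): point 60 mm straight out from point slot, same axes: as far out as the empty peg reaches, but on the slot's centre line, not on the peg. The peg is a level round steel bar along x, 10 mm thick, axis at this height, with a rounded end turned up into a lip: the end is 15 mm tall, from 5 mm below to 10 mm above this height.
- roll_center (a point): centre of the roll of brown tape to hang: rigid ring 56 mm across, 40 mm wide, 21 mm bore right through, about 90 g. It stands on edge in the cradle; x is its bore axis (level), z up, underside 28 mm below. Pinch it across its 56 mm diameter (along y) from above. Hung on the peg, its centre lies about 5.5 mm below the peg's axis.
- cradle: grey fixed cradle, 56 (along the bore axis, x) x 50 mm (y), floor 6 mm thick, two cheeks 20 mm high at the roll's flat faces and two 10 mm high ribs across the ends; origin: centre of its underside.
- post0 (a point): one of the four alike upright red turning posts on the turret's disc, for turning it: 12 mm thick, 33 mm tall, 60 mm from the axis, half-way between two arms, nothing beside it within 25 mm. The point is the centre of the post's top, 148 mm above the table; it turns with the turret.
- post1 (a point): one of the four alike upright red turning posts on the turret's disc, for turning it: 12 mm thick, 33 mm tall, 60 mm from the axis, half-way between two arms, nothing beside it within 25 mm. The point is the centre of the post's top, 148 mm above the table; it turns with the turret.
- post2 (a point): one of the four alike upright red turning posts on the turret's disc, for turning it: 12 mm thick, 33 mm tall, 60 mm from the axis, half-way between two arms, nothing beside it within 25 mm. The point is the centre of the post's top, 148 mm above the table; it turns with the turret.
- post3 (a point): one of the four alike upright red turning posts on the turret's disc, for turning it: 12 mm thick, 33 mm tall, 60 mm from the axis, half-way between two arms, nothing beside it within 25 mm. The point is the centre of the post's top, 148 mm above the table; it turns with the turret.
- spare_yellow: bystander: yellow tape roll lying flat, 90 mm across, 38 mm high; origin: centre of its underside; to be left alone
- spare_brown: bystander: wide-bore brown tape roll lying flat, 80 mm across, 48 mm high; NOT the roll to hang; origin: centre of its underside; to be left alone
- pen_cup: bystander: blue open cup, 76 mm across, 100 mm high; origin: centre of its underside; to be left alone
- marker: bystander: black marker pen lying down, 16 mm thick, about 130 mm long; origin: its underside, at mid-length; to be left alone
- scraper: bystander: flat spatula-like scraper lying down, 200 mm long; origin on its underside; to be left alone
- glue: bystander: white bottle with orange cap, 52 mm across, 130 mm high; origin: centre of its underside; to be left alone
- carton_small: bystander: small closed carton, 120 x 90 x 70 mm; origin: centre of its underside; to be left alone
There are look-alikes about, which are no part of the job. What is shaped like the part that bears roll_center but blue or pink is not meant.

How it is judged:
By the outcome, as a careful person would: the job done as asked, in the order asked, and still so for the second after the job is handed in, with the robot touching nothing.
It also fails if it takes over 72 s, if anything falls off the work surface, if the arm or the gripper's body presses on something with over 40 N, if the wrist force passes 120 N, or if a joint passes its speed limit or range.

## Working session

There is one attempt and no reset: what is moved stays moved. The work goes in short steps, Python scripts to look and compute and a tool call to move; the robot and the scene stay as the last step left them, time stands still between calls to the robot, and variables do not carry over. Pictures are saved under pics/ and viewed, about 8 in all and at most 12, crops included, and the job is handed in when it is done.

Besides the shell and the picture viewer there is one more tool, called after "Call:" in YAML: its name, and indented under it one key for each argument. play_rows: Moves the arm, as the interface text tells. Its arguments: {"type":"object","properties":{"increments":{"type":"array"}},"required":["increments"]}

```bash
mkdir -p pics; ls; cat > h.py <<'E'
import numpy as np, cv2, sys
from scipy.spatial.transform import Rotation as R
from plant import manip
def st():
    s=manip.state(); q=s["tool_rot"]; r=R.from_quat([q[1],q[2],q[3],q[0]]).as_matrix()
    return s,np.array(s["tool_pos"]),r
def world(cal,p): T=np.array(cal["T"]); return T[:3,:3]@np.array(p)+T[:3,3]
def proj(cal,P):
    T=np.array(cal["T"]); c=T[:3,:3].T@(np.array(P)-T[:3,3]); x,y=c[0]/c[2],c[1]/c[2]; k=1+cal["k1"]*(x*x+y*y)
    return np.array([cal["fx"]*x*k+cal["cx"],cal["fy"]*y*k+cal["cy"]])
def pix(cal,u,v,z):
    x0,y0=(u-cal["cx"])/cal["fx"],(v-cal["cy"])/cal["fy"]; x,y=x0,y0
    for _ in range(20):
        k=1+cal["k1"]*(x*x+y*y); x,y=x0/k,y0/k
    T=np.array(cal["T"]); d=T[:3,:3]@np.array([x,y,1]); o=T[:3,3]
    return o+d*(z-o[2])/d[2]
E
python3 - <<'E'
from h import *
s,p,r=st(); print(s["time"],p,r.round(3).tolist(),s["contact_force"])
for c in ("top","scene"):
    cal=manip.get_calibration(c); im=manip.grab_frame(c); cv2.imwrite(f"pics/{c}0.png",im)
    print(c,np.round(cal["T"],3).tolist(),cal["fx"],cal["k1"])
    for n in ["stand","slot","bar_front","roll_center","cradle","post0"]:
        for d in manip.tip_of(n,c)[:5]:
            w=world(cal,d["xyz"]); print(n,round(d["p"],2),w.round(3),proj(cal,w).round())
    print(manip.tip_of("turret",c)[:2] if 0 else "")
E
```

```text
pics
0.0 [0.21757812 0.58561615 0.40346879] [[-0.937, 0.348, -0.001], [0.348, 0.937, -0.002], [0.0, -0.002, -1.0]] [ 0.10738836 -0.37355301 -0.09522486]
top [[0.012, -0.98, 0.197, 0.255], [-1.0, -0.01, 0.01, 0.041], [-0.008, -0.197, -0.98, 1.46], [0.0, 0.0, 0.0, 1.0]] 596.8863346229962 -0.09407070595145756
stand 0.73 [ 0.631 -0.101 -0.   ] [376. 211.]
slot 0.93 [ 0.613 -0.188  0.115] [418. 206.]
slot 0.3 [ 0.702 -0.393 -0.001] [489. 185.]
bar_front 0.82 [ 0.603 -0.248  0.119] [444. 211.]
roll_center 0.91 [0.555 0.222 0.025] [246. 237.]
roll_center 0.9 [0.362 0.233 0.023] [239. 316.]
roll_center 0.84 [0.45  0.299 0.029] [213. 279.]
roll_center 0.69 [ 0.679 -0.064  0.146] [366. 175.]
cradle 0.68 [ 0.442  0.294 -0.001] [217. 284.]
cradle 0.3 [ 0.615 -0.189  0.118] [418. 205.]
post0 0.77 [ 0.578 -0.133  0.149] [397. 217.]
post0 0.76 [ 0.597 -0.046  0.143] [358. 210.]
post0 0.57 [ 0.667 -0.149  0.145] [403. 180.]
post0 0.56 [ 0.681 -0.062  0.151] [365. 173.]
post0 0.38 [ 0.457 -0.361  0.006] [482. 280.]

scene [[0.52, 0.455, -0.723, 1.408], [0.854, -0.292, 0.431, -0.465], [-0.015, -0.842, -0.54, 0.759], [0.0, 0.0, 0.0, 1.0]] 527.1250193820132 -0.04645224892498907
stand 0.92 [ 0.627 -0.098 -0.006] [276. 323.]
slot 0.67 [ 0.612 -0.191  0.117] [228. 288.]
bar_front 0.81 [ 0.602 -0.249  0.117] [198. 295.]
bar_front 0.75 [ 0.618  0.357 -0.003] [433. 255.]
bar_front 0.53 [ 0.339 -0.238  0.002] [170. 273.]
roll_center 0.81 [0.36  0.233 0.031] [336. 214.]
roll_center 0.71 [0.444 0.293 0.033] [372. 221.]
roll_center 0.58 [0.559 0.224 0.03 ] [377. 249.]
roll_center 0.47 [ 0.338 -0.235  0.004] [171. 272.]
cradle 0.46 [ 0.447  0.296 -0.003] [373. 232.]
cradle 0.42 [ 0.621  0.355 -0.001] [433. 256.]
post0 0.86 [ 0.577 -0.131  0.148] [246. 257.]
post0 0.68 [ 0.601 -0.048  0.148] [287. 251.]
post0 0.66 [ 0.664 -0.145  0.142] [259. 284.]
post0 0.59 [ 0.679 -0.062  0.148] [300. 272.]
post0 0.33 [ 0.607  0.521 -0.002] [476. 234.]
```

```bash
python3 - <<'E'
import cv2,numpy as np
a=cv2.imread("pics/top0.png"); b=cv2.imread("pics/scene0.png")
A=cv2.resize(a[100:400,150:550],(800,600),interpolation=cv2.INTER_CUBIC); cv2.imwrite("pics/topc.png",A)
B=cv2.resize(b[150:400,120:460],(800,588),interpolation=cv2.INTER_CUBIC); cv2.imwrite("pics/scc.png",B)
E
```

```text
(no output)
```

View pics/topc.png

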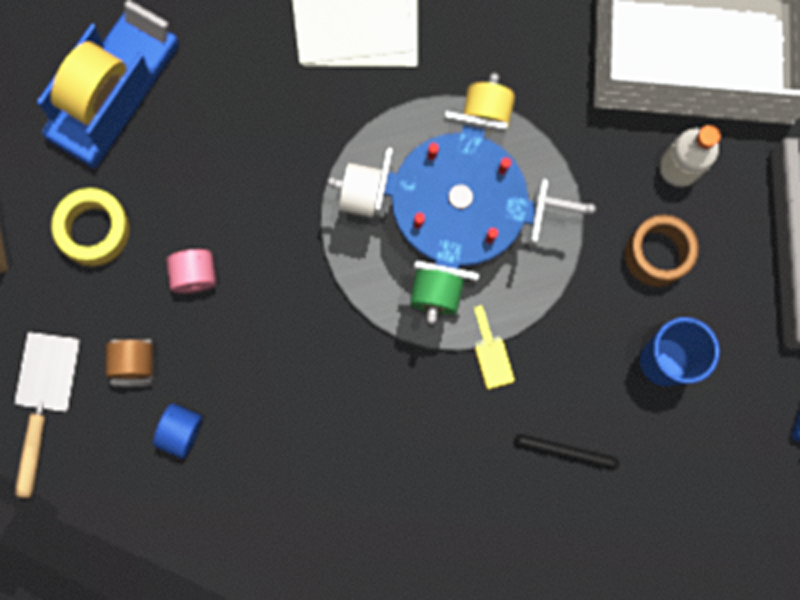

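View pics/scc.png

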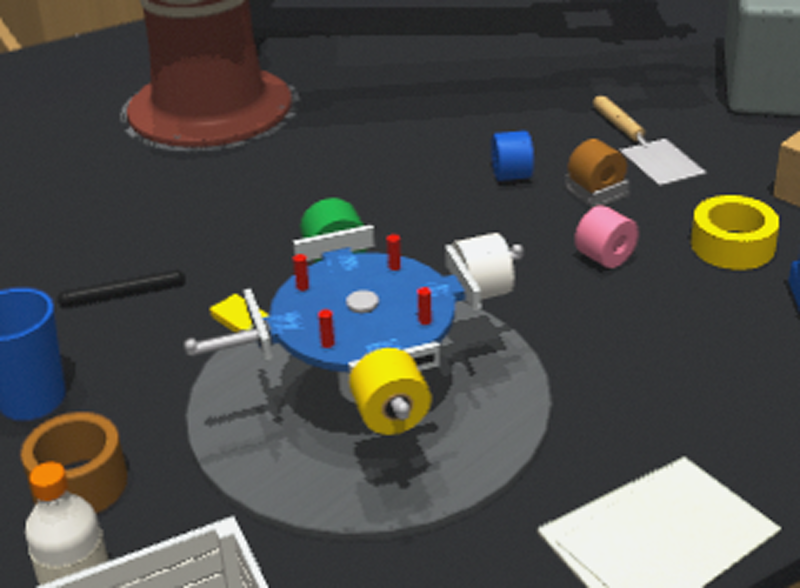

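The brown roll in the grey cradle is at about full-frame top pixel (215,280). The possible confusions are the blue roll (239,316), the pink roll (246,236) and the wide-bore brown roll lying flat (481,225). I pick the one in the grey cradle. The empty peg is at about (430,204) and points right; the yellow mark is at about (396,280).

```bash
python3 - <<'E'
from h import *
cal=manip.get_calibration("top"); a=cv2.imread("pics/top0.png")
hsv=cv2.cvtColor(a,cv2.COLOR_BGR2HSV)
m=cv2.inRange(hsv,(22,100,80),(35,255,255)); mm=np.zeros_like(m); mm[250:300,375:415]=m[250:300,375:415]
v,u=np.nonzero(mm); P=np.array([pix(cal,x,y,.012) for x,y in zip(u,v)])[:,:2]
c=np.array([.6305,-.097])
d=P-c; r=np.hypot(*d.T); print("mark n",len(P),"r",r.min(),r.max(),"ang",np.degrees(np.arctan2(*d.mean(0)[::-1]))%360)
print("far half",np.degrees(np.arctan2(*d[r>.18].mean(0)[::-1]))%360)
# dark base plate circle? hub cap
# brown roll
m=cv2.inRange(hsv,(5,100,60),(18,255,255)); mm=np.zeros_like(m); mm[260:300,195:235]=m[260:300,195:235]
v,u=np.nonzero(mm); rect=cv2.minAreaRect(np.array([[x,y] for x,y in zip(u,v)],np.float32)); print(rect)
bp=cv2.boxPoints(rect); print(np.array([pix(cal,*p,.04) for p in bp]).round(4).tolist())
b=cv2.imread("pics/scene0.png")
A=cv2.resize(a[255:305,190:240],(400,400),interpolation=cv2.INTER_CUBIC);B=cv2.resize(b[195:245,345:395],(400,400),interpolation=cv2.INTER_CUBIC)
cv2.imwrite("pics/roll.png",np.hstack([A,B]))
E
```

```text
mark n 420 r 0.1137431835961904 0.21650153716360146 ang 196.20994197495205
far half 196.15467776249787
((214.5, 279.0), (23.0, 18.0), 0.0)
[[0.4259, 0.3199, 0.04], [0.4696, 0.3219, 0.04], [0.4703, 0.266, 0.04], [0.4266, 0.2643, 0.04]]
```

View pics/roll.png

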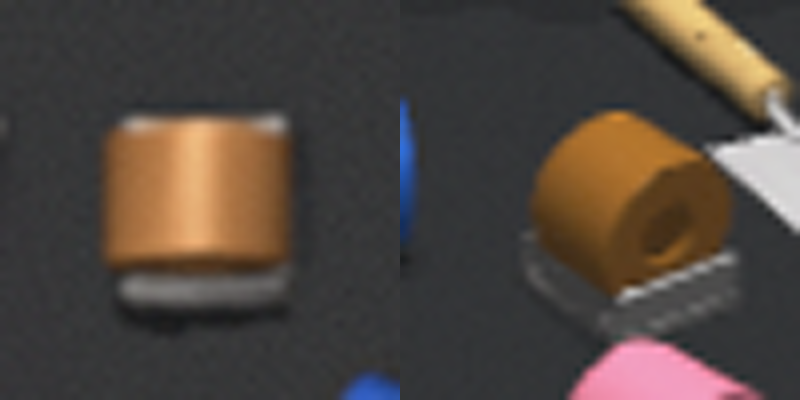

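Close crop confirms the choice: a narrow-bore brown roll standing in the grey cradle, with its bore axis along world x. The mark is at 196.2° and the peg at about 259.4°, so the turret must turn about 63° clockwise. I'll grip the near post at 214.4°.

```bash
cat >> h.py <<'E'
def plan(goal,yang,grip,pos=None,ya=None,cap=40,tw=.12):
    """goal TCP world, yang deg of tool y; prints play_rows calls from current pose"""
    s,p,r=st(); p=p if pos is None else np.array(pos); ya=np.degrees(np.arctan2(r[1,1],r[0,1])) if ya is None else ya
    d=np.array(goal)-p; dth=-np.radians((yang-ya+180)%360-180)
    n=max(1,int(np.ceil(max(np.linalg.norm(d)*1000/cap,abs(dth)/tw)))); k=0
    while k<n:
        a=np.radians(ya)-dth*k/n; Y=np.array([np.cos(a),np.sin(a),0]); Z=np.array([0,0,-1.]); X=np.cross(Y,Z)
        m=min(5,n-k); print([{"offset":[round(float(v),1) for v in np.array([X@d,Y@d,Z@d])*1000*j/n],"twist":round(float(dth*j/n),4),"grip":grip} for j in range(1,m+1)]); k+=m
E
python3 - <<'E'
from h import *
plan([.581,-.131,.40],124.4,.35)
E
```

```text
[{'offset': [-28.1, -26.0, 0.2], 'twist': -0.0455, 'grip': 0.35}, {'offset': [-56.2, -51.9, 0.5], 'twist': -0.0911, 'grip': 0.35}, {'offset': [-84.3, -77.9, 0.7], 'twist': -0.1366, 'grip': 0.35}, {'offset': [-112.4, -103.9, 0.9], 'twist': -0.1821, 'grip': 0.35}, {'offset': [-140.5, -129.9, 1.1], 'twist': -0.2277, 'grip': 0.35}]
[{'offset': [-21.5, -31.6, 0.2], 'twist': -0.0455, 'grip': 0.35}, {'offset': [-43.0, -63.3, 0.5], 'twist': -0.0911, 'grip': 0.35}, {'offset': [-64.6, -94.9, 0.7], 'twist': -0.1366, 'grip': 0.35}, {'offset': [-86.1, -126.6, 0.9], 'twist': -0.1821, 'grip': 0.35}, {'offset': [-107.6, -158.2, 1.1], 'twist': -0.2277, 'grip': 0.35}]
[{'offset': [-13.8, -35.7, 0.2], 'twist': -0.0455, 'grip': 0.35}, {'offset': [-27.6, -71.4, 0.5], 'twist': -0.0911, 'grip': 0.35}, {'offset': [-41.5, -107.1, 0.7], 'twist': -0.1366, 'grip': 0.35}, {'offset': [-55.3, -142.7, 0.9], 'twist': -0.1821, 'grip': 0.35}, {'offset': [-69.1, -178.4, 1.1], 'twist': -0.2277, 'grip': 0.35}]
[{'offset': [-5.4, -37.9, 0.2], 'twist': -0.0455, 'grip': 0.35}, {'offset': [-10.8, -75.8, 0.5], 'twist': -0.0911, 'grip': 0.35}, {'offset': [-16.2, -113.7, 0.7], 'twist': -0.1366, 'grip': 0.35}, {'offset': [-21.6, -151.5, 0.9], 'twist': -0.1821, 'grip': 0.35}, {'offset': [-27.1, -189.4, 1.1], 'twist': -0.2277, 'grip': 0.35}]
[{'offset': [3.3, -38.1, 0.2], 'twist': -0.0455, 'grip': 0.35}]
```

Call:
play_rows:
  increments:
    - {"offset": [-28, -26, 0], "twist": -0.046, "grip": 0.35}
    - {"offset": [-56, -52, 0], "twist": -0.091, "grip": 0.35}
    - {"offset": [-84, -78, 0], "twist": -0.137, "grip": 0.35}
    - {"offset": [-112, -104, 0], "twist": -0.182, "grip": 0.35}
    - {"offset": [-140, -130, 0], "twist": -0.228, "grip": 0.35}

```text
time: 1.12
tool_pos: [0.3039, 0.4137, 0.4048]
tool_rot: [0.0, 0.062, 0.998, 0.0]
contact_force: [0.7, -0.3, -0.2]
gripper_width: 0.35
```

Call:
play_rows:
  increments:
    - {"offset": [-22, -32, 0], "twist": -0.046, "grip": 0.35}
    - {"offset": [-43, -63, 0], "twist": -0.091, "grip": 0.35}
    - {"offset": [-65, -95, 0], "twist": -0.137, "grip": 0.35}
    - {"offset": [-86, -127, 0], "twist": -0.182, "grip": 0.35}
    - {"offset": [-108, -158, 0], "twist": -0.228, "grip": 0.35}

```text
time: 1.53
tool_pos: [0.3908, 0.243, 0.4051]
tool_rot: [0.001, -0.051, 0.999, 0.0]
contact_force: [1.4, -0.1, -0.1]
gripper_width: 0.348
```

Call:
play_rows:
  increments:
    - {"offset": [-14, -36, 0], "twist": -0.046, "grip": 0.35}
    - {"offset": [-28, -71, 0], "twist": -0.091, "grip": 0.35}
    - {"offset": [-42, -107, 0], "twist": -0.137, "grip": 0.35}
    - {"offset": [-55, -143, 0], "twist": -0.182, "grip": 0.35}
    - {"offset": [-69, -178, 0], "twist": -0.228, "grip": 0.35}

```text
time: 1.95
tool_pos: [0.4774, 0.0725, 0.4051]
tool_rot: [0.001, -0.164, 0.986, -0.0]
contact_force: [1.0, 0.8, -0.2]
gripper_width: 0.35
```

Call:
play_rows:
  increments:
    - {"offset": [-5, -38, 0], "twist": -0.046, "grip": 0.35}
    - {"offset": [-11, -76, 0], "twist": -0.091, "grip": 0.35}
    - {"offset": [-16, -114, 0], "twist": -0.137, "grip": 0.35}
    - {"offset": [-22, -152, 0], "twist": -0.182, "grip": 0.35}
    - {"offset": [-27, -189, 0], "twist": -0.228, "grip": 0.35}

```text
time: 2.37
tool_pos: [0.5641, -0.0977, 0.4049]
tool_rot: [0.0, -0.275, 0.961, -0.0]
contact_force: [0.4, 0.3, -0.8]
gripper_width: 0.349
```

```bash
python3 - <<'E'
from h import *
s,p,r=st(); print(p,np.degrees(np.arctan2(r[1,1],r[0,1])),s["time"],s["contact_force"],r[:,2])
cal=manip.get_calibration("wrist"); im=manip.grab_frame("wrist"); cv2.imwrite("pics/w1.png",im)
for n in ["post0","slot","bar_front"]:
    for d in manip.tip_of(n,"wrist")[:5]: w=world(cal,d["xyz"]); print(n,round(d["p"],2),w.round(4),proj(cal,w).round())
plan([.581,-.131,.40],124.4,.35)
E
```

```text
[ 0.56414945 -0.09771768  0.40487802] 121.96406287841391 2.3667 [ 0.39720476  0.27728178 -0.82454686] [ 6.20466403e-04 -4.54392297e-05 -9.99999806e-01]
post0 0.95 [ 0.5994 -0.0476  0.1467] [356. 318.]
post0 0.86 [ 0.678  -0.0623  0.148 ] [283. 387.]
post0 0.75 [ 0.5786 -0.1307  0.1447] [269. 234.]
post0 0.63 [ 0.6644 -0.143   0.1517] [193. 327.]
slot 0.64 [ 5.883e-01 -3.538e-01  4.000e-04] [94. 89.]
slot 0.59 [ 0.6109 -0.1891  0.121 ] [183. 221.]
slot 0.42 [ 0.7057 -0.3901  0.0009] [ 25. 171.]
bar_front 0.47 [ 0.7069 -0.3854  0.003 ] [ 27. 174.]
[{'offset': [3.5, -38.3, 4.4], 'twist': -0.0463, 'grip': 0.35}]
```

Call:
play_rows:
  increments:
    - {"offset": [4, -37, 4], "twist": -0.045, "grip": 0.35}
    - {"offset": [4, -37, 40], "twist": -0.045, "grip": 0.35}
    - {"offset": [4, -37, 70], "twist": -0.045, "grip": 0.35}
    - {"offset": [4, -37, 70], "twist": -0.045, "grip": 0.35}

```text
time: 2.9
tool_pos: [0.5774, -0.1276, 0.3275]
tool_rot: [-0.005, -0.296, 0.955, 0.004]
contact_force: [-1.1, -0.6, -1.6]
gripper_width: 0.351
```

```bash
python3 - <<'E'
from h import *
s,p,r=st(); print(p,np.degrees(np.arctan2(r[1,1],r[0,1])),s["time"],s["contact_force"])
cal=manip.get_calibration("wrist"); im=manip.grab_frame("wrist"); cv2.imwrite("pics/w2.png",im)
for n in ["post0"]:
    for d in manip.tip_of(n,"wrist")[:5]: w=world(cal,d["xyz"]); print(n,round(d["p"],2),w.round(4),proj(cal,w).round())
print(proj(cal,p+r[:,2]*.173))
E
```

```text
[ 0.57738181 -0.12756037  0.32747098] 124.48584541051493 2.9 [-1.06189928 -0.63364387 -1.60888186]
post0 0.84 [ 0.5786 -0.1291  0.146 ] [314. 296.]
[322.82337289 302.15134984]
```

View pics/w2.png

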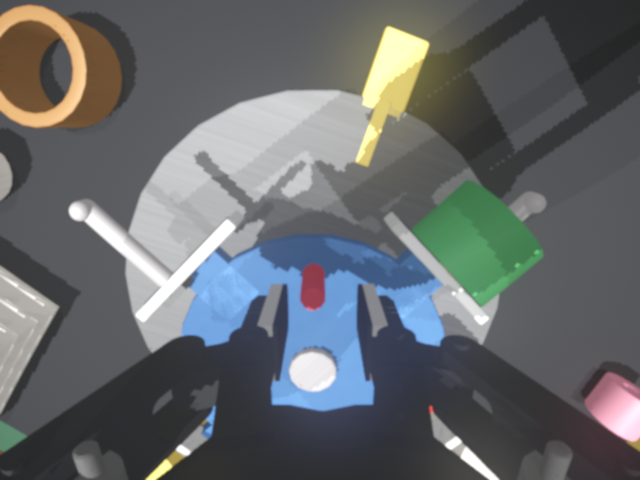

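Call:
play_rows:
  increments:
    - {"offset": [0, 0, 14], "twist": 0, "grip": 0.35}
    - {"offset": [0, 0, 28], "twist": 0, "grip": 0.35}
    - {"offset": [0, 0, 28], "twist": 0, "grip": 0.19}
    - {"offset": [0, 0, 28], "twist": 0, "grip": 0.19}
    - {"offset": [0, 0, 28], "twist": 0, "grip": 0.19}

```text
time: 3.42
tool_pos: [0.5798, -0.1292, 0.3072]
tool_rot: [0.0, -0.296, 0.955, -0.0]
contact_force: [-0.2, -0.7, 0.3]
gripper_width: 0.189
```

```bash
cat >> h.py <<'E'
def show():
    s,p,r=st(); print("t",s["time"],"p",p.round(4),"yaw",np.degrees(np.arctan2(r[1,1],r[0,1])).round(2),"F",np.round(s["contact_force"],1),"g",s["gripper_width"]); return s,p,r
def arc(c,rad,a0,a1,steps,ya,tz,grip):
    p=np.array([c[0]+rad*np.cos(np.radians(a0)),c[1]+rad*np.sin(np.radians(a0))])
    th=np.linspace(a0,a1,steps+1)
    for k in range(0,steps,5):
        b=np.radians(ya+th[k]-a0);Y=np.array([np.cos(b),np.sin(b)]);X=np.array([-Y[1],Y[0]])
        pos=lambda t:np.array(c)+rad*np.array([np.cos(np.radians(t)),np.sin(np.radians(t))])
        print([{"offset":[round(float(X@(pos(t)-pos(th[k]))*1000),1),round(float(Y@(pos(t)-pos(th[k]))*1000),1),0],"twist":round(float(np.radians(th[k]-t)),3),"grip":grip} for t in th[k+1:k+6]])
E
python3 - <<'E'
from h import *
show(); arc([.6302,-.0965],.06,214.4,151.2,11,124.4,0,.19)
E
```

```text
t 3.4167 p [ 0.5798 -0.1292  0.3072] yaw 124.45 F [-0.2 -0.7  0.3] g 0.18909480231890521
[{'offset': [-0.3, 6.0, 0], 'twist': 0.1, 'grip': 0.19}, {'offset': [-1.2, 12.0, 0], 'twist': 0.201, 'grip': 0.19}, {'offset': [-2.7, 17.8, 0], 'twist': 0.301, 'grip': 0.19}, {'offset': [-4.8, 23.4, 0], 'twist': 0.401, 'grip': 0.19}, {'offset': [-7.4, 28.8, 0], 'twist': 0.501, 'grip': 0.19}]
[{'offset': [-0.3, 6.0, 0], 'twist': 0.1, 'grip': 0.19}, {'offset': [-1.2, 12.0, 0], 'twist': 0.201, 'grip': 0.19}, {'offset': [-2.7, 17.8, 0], 'twist': 0.301, 'grip': 0.19}, {'offset': [-4.8, 23.4, 0], 'twist': 0.401, 'grip': 0.19}, {'offset': [-7.4, 28.8, 0], 'twist': 0.501, 'grip': 0.19}]
[{'offset': [-0.3, 6.0, 0], 'twist': 0.1, 'grip': 0.19}]
```

Call:
play_rows:
  increments:
    - {"offset": [0, 0, 9], "twist": 0, "grip": 0.19}
    - {"offset": [-0.3, 6, 9], "twist": 0.1, "grip": 0.19}
    - {"offset": [-1.2, 12, 9], "twist": 0.2, "grip": 0.19}
    - {"offset": [-2.7, 17.8, 9], "twist": 0.3, "grip": 0.19}
    - {"offset": [-4.8, 23.4, 9], "twist": 0.4, "grip": 0.19}

```text
time: 3.83
tool_pos: [0.5708, -0.1084, 0.2976]
tool_rot: [0.001, -0.098, 0.995, -0.003]
contact_force: [3.7, -7.3, -5.1]
gripper_width: 0.189
```

```bash
python3 - <<'E'
from h import *
show()
E
```

```text
t 3.8333 p [ 0.5708 -0.1084  0.2976] yaw 101.21 F [ 3.7 -7.3 -5.1] g 0.18870870612278243
```

Call:
play_rows:
  increments:
    - {"offset": [-0.3, 6, 0], "twist": 0.1, "grip": 0.19}
    - {"offset": [-1.2, 12, 0], "twist": 0.2, "grip": 0.19}
    - {"offset": [-2.7, 17.8, 0], "twist": 0.3, "grip": 0.19}
    - {"offset": [-4.8, 23.4, 0], "twist": 0.4, "grip": 0.19}
    - {"offset": [-7.4, 28.8, 0], "twist": 0.5, "grip": 0.19}

```text
time: 4.25
tool_pos: [0.5721, -0.0789, 0.2976]
tool_rot: [0.001, 0.151, 0.988, -0.003]
contact_force: [1.4, -8.6, -3.5]
gripper_width: 0.188
```

Call:
play_rows:
  increments:
    - {"offset": [-0.3, 6, 0], "twist": 0.1, "grip": 0.19}
    - {"offset": [-1.2, 12, 0], "twist": 0.2, "grip": 0.19}
    - {"offset": [-1.2, 12, 0], "twist": 0.2, "grip": 0.19}

```text
time: 4.5
tool_pos: [0.5769, -0.0665, 0.2977]
tool_rot: [0.0, 0.248, 0.969, -0.0]
contact_force: [0.3, 0.2, 0.1]
gripper_width: 0.189
```

```bash
cat >> h.py <<'E'
def turret(cams=("top","scene","wrist"),mark=True):
    for c in cams:
        cal=manip.get_calibration(c); im=manip.grab_frame(c); cv2.imwrite(f"pics/{c}_t.png",im)
        P=[world(cal,d["xyz"]) for d in manip.tip_of("post0",c)]; P=np.array([p for p in P if abs(p[2]-.148)<.015])
        cc=np.array([.6302,-.0965])
        print(c,[(np.degrees(np.arctan2(p[1]-cc[1],p[0]-cc[0])).round(1),np.hypot(*(p[:2]-cc)).round(4)) for p in P])
        for n in ("slot","bar_front"):
            for d in manip.tip_of(n,c)[:2]:
                p=world(cal,d["xyz"]); 
                if abs(p[2]-.12)<.02: print(n,p.round(4),np.degrees(np.arctan2(p[1]-cc[1],p[0]-cc[0])).round(1)%360)
        for d in manip.tip_of("stand",c)[:1]: print("stand",world(cal,d["xyz"]).round(4))
E
python3 - <<'E'
from h import *
show(); turret(("top","scene"))
E
```

```text
t 4.5 p [ 0.5769 -0.0665  0.2977] yaw 61.29 F [0.3 0.2 0.1] g 0.18941009378707283
top [(np.float64(-112.6), np.float64(0.0597))]
slot [ 0.5408 -0.1265  0.1158] 198.5
bar_front [ 0.4834 -0.1423  0.1203] 197.3
scene [(np.float64(-29.8), np.float64(0.0579)), (np.float64(153.4), np.float64(0.0585)), (np.float64(-116.9), np.float64(0.0587))]
slot [ 0.5413 -0.1285  0.1163] 199.8
bar_front [ 0.4845 -0.1431  0.1162] 197.7
stand [ 0.6257 -0.0955 -0.007 ]
```

Call:
play_rows:
  increments:
    - {"offset": [0, 0, -40], "twist": 0, "grip": 0.3}
    - {"offset": [0, 0, -80], "twist": 0, "grip": 0.3}
    - {"offset": [10, 0, -105], "twist": 0, "grip": 0.3}
    - {"offset": [10, 0, -105], "twist": 0, "grip": 0.3}
    - {"offset": [10, 0, -105], "twist": 0, "grip": 0.3}

```text
time: 5.42
tool_pos: [0.5681, -0.0615, 0.4055]
tool_rot: [0.003, 0.247, 0.969, 0.0]
contact_force: [0.8, -0.4, -0.3]
gripper_width: 0.301
```

```bash
python3 - <<'E'
from h import *
show(); turret(("top","wrist"))
E
```

```text
t 5.4167 p [ 0.5681 -0.0615  0.4055] yaw 61.45 F [ 0.8 -0.4 -0.3] g 0.30088363776233595
top [(np.float64(152.4), np.float64(0.0591)), (np.float64(-115.4), np.float64(0.0605))]
slot [ 0.5427 -0.1241  0.1145] 197.5
bar_front [ 0.4847 -0.1424  0.1224] 197.5
stand [ 0.63   -0.0981 -0.0049]
wrist [(np.float64(152.9), np.float64(0.0615)), (np.float64(-120.2), np.float64(0.0558)), (np.float64(-30.9), np.float64(0.0586))]
slot [ 0.5404 -0.1231  0.1236] 196.5
stand [ 0.6311 -0.097  -0.0014]
```

View pics/wrist_t.png

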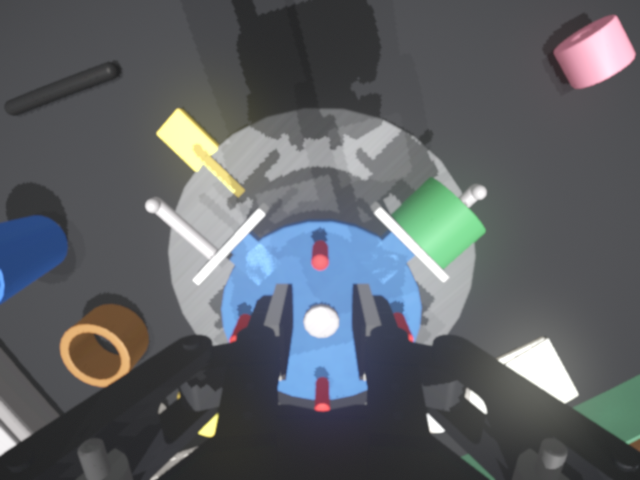

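```bash
python3 - <<'E'
from h import *
cal=manip.get_calibration("wrist"); im=cv2.imread("pics/wrist_t.png"); hsv=cv2.cvtColor(im,cv2.COLOR_BGR2HSV)
def ax(mask,z,nm):
    v,u=np.nonzero(mask); P=np.array([pix(cal,x,y,z)[:2] for x,y in zip(u,v)]); c=P.mean(0); 
    w,V=np.linalg.eigh(np.cov((P-c).T)); a=np.degrees(np.arctan2(V[1,1],V[0,1]))%180
    print(nm,len(P),"c",c.round(4),"axis",a.round(2),"from centre",np.degrees(np.arctan2(c[1]+.0965,c[0]-.6302)).round(2)%360,"sd",np.sqrt(w).round(4)); return c,V[:,1],P
def roi(m,x0,y0,x1,y1): o=np.zeros_like(m); o[y0:y1,x0:x1]=m[y0:y1,x0:x1]; return o
ax(roi(cv2.inRange(hsv,(20,80,60),(36,255,255)),140,90,250,205),.012,"mark")
w=cv2.inRange(hsv,(0,0,190),(180,60,255)); cv2.imwrite("pics/wm.png",w)
n,l,s,c=cv2.connectedComponentsWithStats(w)
for i in range(1,n):
    if s[i,4]>80: print(i,s[i],c[i].round())
bar=roi(w,185,200,272,290)
cb,db,P=ax(bar,.125,"bar+")
# red posts
red=cv2.inRange(hsv,(0,120,60),(6,255,255))|cv2.inRange(hsv,(174,120,60),(180,255,255))
n,l,s,c=cv2.connectedComponentsWithStats(red)
for i in range(1,n):
    if s[i,4]>30: print("red",s[i],c[i].round(1))
for a in (150,151,152,153): 
  print(a,[np.concatenate([proj(cal,[.6302+.06*np.cos(t),-.0965+.06*np.sin(t),z]) for z in (.148,.115)]).round(1).tolist() for t in np.radians([a,a+180])])
C=cv2.resize(im[100:300,140:300],(640,800)); W=cv2.cvtColor(cv2.resize(w[100:300,140:300],(640,800)),cv2.COLOR_GRAY2BGR)
cv2.imwrite("pics/c1.png",cv2.resize(np.hstack([C,W]),(800,500)))
E
```

```text
mark 1138 c [ 0.4678 -0.1399] axis 12.49 from centre 194.95 sd [0.0107 0.029 ]
1 [ 583   20   50   60 1790] [608.  51.]
2 [ 343  123   54   55 1197] [367. 147.]
3 [189 126  34  36 332] [205. 143.]
6 [188 152  13  17 102] [194. 161.]
7 [196 165  37  29 185] [210. 176.]
8 [207 187  20  23 146] [216. 196.]
9 [461 187  25  21 276] [473. 196.]
11 [ 146  200  119   86 2267] [206. 241.]
13 [ 374  207   77   79 1476] [415. 253.]
15 [229 210  14  14  94] [237. 216.]
18 [215 228  18  18 116] [224. 236.]
28 [303 306  36  32 880] [321. 322.]
33 [ 499  338   79   65 2512] [542. 369.]
36 [465 390  22  24 233] [476. 401.]
37 [  0 405  27  34 298] [ 12. 423.]
38 [427 414  17  19 174] [434. 425.]
39 [  0 428  15  27 232] [  5. 441.]
bar+ 2132 c [ 0.538  -0.1302] axis 111.39 from centre 200.08 sd [0.0109 0.0187]
red [313 254  15  15 184] [319.7 261. ]
red [230 316  19  27 169] [239.4 327.4]
red [398 319   9  11  45] [401.8 324. ]
red [314 402  16  10 132] [321.9 406.7]
150 [[323.4, 261.4, 323.3, 245.9], [319.4, 407.5, 319.7, 379.4]]
151 [[321.9, 261.4, 321.9, 245.8], [320.8, 407.5, 320.9, 379.5]]
152 [[320.3, 261.4, 320.5, 245.8], [322.1, 407.5, 322.1, 379.5]]
153 [[318.7, 261.4, 319.1, 245.9], [323.5, 407.5, 323.4, 379.4]]
```

View pics/c1.png

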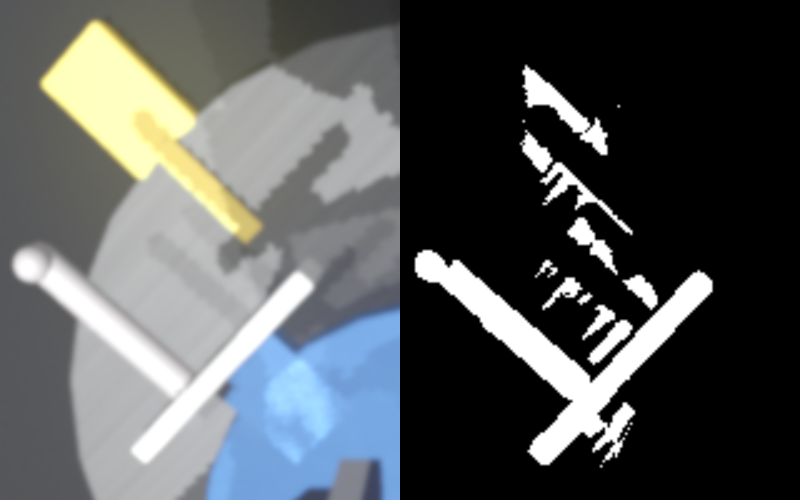

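```bash
python3 - <<'E'
from h import *
cal=manip.get_calibration("wrist"); im=cv2.imread("pics/wrist_t.png").astype(int)
B,G,Rr=im[...,0],im[...,1],im[...,2]
m=((Rr-B>35)&(abs(Rr-G)<60)&(Rr>90)).astype(np.uint8); o=np.zeros_like(m); o[95:205,145:255]=m[95:205,145:255]
n,l,s,c=cv2.connectedComponentsWithStats(o); i=1+s[1:,4].argmax(); print(s[i])
v,u=np.nonzero(l==i); P=np.array([pix(cal,x,y,.012)[:2] for x,y in zip(u,v)]); d=P-[.6302,-.0965]; r=np.hypot(*d.T)
a=np.degrees(np.arctan2(d[:,1],d[:,0]))%360
for lo in np.arange(.1,.22,.01):
    k=(r>=lo)&(r<lo+.01)
    if k.sum()>15: print(lo.round(2),k.sum(),a[k].mean().round(2),a[k].min().round(1),a[k].max().round(1))
f=lambda u,v,z:pix(cal,140+u/2.5,100+v/2.5,z)[:2]
e1,e2=f(139,455,.131),f(307,280,.131); dd=e2-e1; print("bar",e1,e2,np.hypot(*dd),np.degrees(np.arctan2(dd[1],dd[0]))+90, (e1+e2)/2)
p1,p2=f(35,265,.12),f(180,388,.12); dd=p1-p2; print("peg",p1,p2,np.hypot(*dd),np.degrees(np.arctan2(dd[1],dd[0]))%360)
E
```

```text
[ 156  108   89   90 2760]
0.11 60 196.12 193.5 198.9
0.12 114 196.13 193.5 198.8
0.13 118 195.93 193.6 198.4
0.14 120 196.02 193.7 198.5
0.15 125 195.95 193.7 198.2
0.16 339 195.5 188.9 202.2
0.17 404 195.43 189.1 201.9
0.18 404 195.4 189.4 201.5
0.19 402 195.45 189.7 201.1
0.2 415 195.44 190.2 201.0
0.21 259 195.65 190.4 200.7
bar [ 0.55343116 -0.15933686] [ 0.53243772 -0.08873282] 0.073659042697229 196.55934590017864 [ 0.54293444 -0.12403484]
peg [ 0.49180932 -0.15867203] [ 0.54361494 -0.14202461] 0.05441469113286905 197.81448995320227
```

Call:
play_rows:
  increments:
    - {"offset": [-10, 0, 20], "twist": 0, "grip": 0.3}
    - {"offset": [-10, 0, 55], "twist": 0, "grip": 0.3}
    - {"offset": [-10, 0, 85], "twist": 0, "grip": 0.3}
    - {"offset": [-10, 0, 105], "twist": 0, "grip": 0.3}
    - {"offset": [-10, 0, 105], "twist": 0, "grip": 0.3}

```text
time: 6.33
tool_pos: [0.5746, -0.066, 0.2915]
tool_rot: [-0.005, 0.247, 0.969, -0.0]
contact_force: [-0.8, 0.6, -0.9]
gripper_width: 0.295
```

Call:
play_rows:
  increments:
    - {"offset": [0, 0, 0], "twist": 0, "grip": 0.1}
    - {"offset": [0, 0, 0], "twist": 0, "grip": 0.1}
    - {"offset": [0, 0, 0], "twist": 0, "grip": 0.1}
    - {"offset": [0, 0, 0], "twist": 0, "grip": 0.1}

```text
time: 6.67
tool_pos: [0.576, -0.0668, 0.2973]
tool_rot: [-0.001, 0.247, 0.969, -0.001]
contact_force: [-3.8, -4.0, -9.3]
gripper_width: 0.111
```

```bash
python3 - <<'E'
from h import *
s,p,r=show(); print(np.degrees(np.arctan2(p[1]+.0965,p[0]-.6302)))
E
```

```text
t 6.6667 p [ 0.576  -0.0668  0.2973] yaw 61.42 F [-3.8 -4.  -9.3] g 0.11139145737567852
151.24559378563308
```

Call:
play_rows:
  increments:
    - {"offset": [0, 0, 0], "twist": 0, "grip": 0.3}
    - {"offset": [0, 0, 0], "twist": 0, "grip": 0.3}
    - {"offset": [0, 0, -35], "twist": 0, "grip": 0.3}
    - {"offset": [5, 0, -75], "twist": 0, "grip": 0.5}
    - {"offset": [10, 0, -105], "twist": 0, "grip": 0.7}

```text
time: 7.08
tool_pos: [0.5686, -0.0613, 0.4084]
tool_rot: [0.004, 0.247, 0.969, 0.001]
contact_force: [1.2, 0.4, 0.8]
gripper_width: 0.568
```

```bash
python3 - <<'E'
from h import *
show(); cal=manip.get_calibration("wrist"); im=manip.grab_frame("wrist"); cv2.imwrite("pics/w3.png",im)
hsv=cv2.cvtColor(im,cv2.COLOR_BGR2HSV)
red=cv2.inRange(hsv,(0,120,60),(6,255,255))|cv2.inRange(hsv,(174,120,60),(180,255,255))
n,l,s,c=cv2.connectedComponentsWithStats(red)
for i in range(1,n):
    if s[i,4]>30: print("red",s[i],c[i].round(1))
for a in (149,150,151,152): 
  print(a,[proj(cal,[.6302+.06*np.cos(t),-.0965+.06*np.sin(t),.148]).round(1).tolist() for t in np.radians([a,a+180])])
E
```

```text
t 7.0833 p [ 0.5686 -0.0613  0.4084] yaw 61.44 F [1.2 0.4 0.8] g 0.5678969114255663
red [312 246  14  15 170] [318.5 252.6]
red [311 392  15  14 175] [318.2 398.3]
149 [[322.7, 254.5], [316.2, 398.0]]
150 [[321.2, 254.5], [317.5, 398.0]]
151 [[319.6, 254.4], [318.8, 398.0]]
152 [[318.1, 254.4], [320.2, 398.0]]
```

Turret is now at about 196°, against 195.7–196.2° for the mark. On to the roll.

```bash
python3 - <<'E'
from h import *
plan([.448,.293,.40],90,1)
E
```

```text
[{'offset': [27.6, 25.3, 1.6], 'twist': -0.0498, 'grip': 1}, {'offset': [55.1, 50.6, 3.3], 'twist': -0.0996, 'grip': 1}, {'offset': [82.7, 76.0, 4.9], 'twist': -0.1494, 'grip': 1}, {'offset': [110.3, 101.3, 6.5], 'twist': -0.1992, 'grip': 1}, {'offset': [137.9, 126.6, 8.2], 'twist': -0.249, 'grip': 1}]
[{'offset': [20.5, 31.3, 1.6], 'twist': -0.0498, 'grip': 1}, {'offset': [41.0, 62.7, 3.3], 'twist': -0.0996, 'grip': 1}, {'offset': [61.5, 94.0, 4.9], 'twist': -0.1494, 'grip': 1}, {'offset': [81.9, 125.3, 6.5], 'twist': -0.1992, 'grip': 1}, {'offset': [102.4, 156.7, 8.2], 'twist': -0.249, 'grip': 1}]
```

Call:
play_rows:
  increments:
    - {"offset": [28, 25, 0], "twist": -0.05, "grip": 1}
    - {"offset": [55, 51, 0], "twist": -0.1, "grip": 1}
    - {"offset": [83, 76, 0], "twist": -0.15, "grip": 1}
    - {"offset": [110, 101, 0], "twist": -0.2, "grip": 1}
    - {"offset": [138, 127, 0], "twist": -0.25, "grip": 1}

```text
time: 7.55
tool_pos: [0.5071, 0.1176, 0.4057]
tool_rot: [0.003, 0.123, 0.992, 0.001]
contact_force: [-0.7, 1.0, -0.1]
gripper_width: 1.0
```

Call:
play_rows:
  increments:
    - {"offset": [20, 31, 2], "twist": -0.05, "grip": 1}
    - {"offset": [41, 63, 4], "twist": -0.1, "grip": 1}
    - {"offset": [61, 94, 6], "twist": -0.15, "grip": 1}
    - {"offset": [82, 125, 8], "twist": -0.2, "grip": 1}
    - {"offset": [102, 157, 10], "twist": -0.25, "grip": 1}

```text
time: 7.97
tool_pos: [0.4465, 0.2954, 0.3957]
tool_rot: [0.003, -0.002, 1.0, 0.002]
contact_force: [0.4, 0.1, 0.3]
gripper_width: 0.999
```

Call:
play_rows:
  increments:
    - {"offset": [0, 0, 0], "twist": 0, "grip": 1}
    - {"offset": [0, 0, 0], "twist": 0, "grip": 1}

```text
time: 8.13
tool_pos: [0.4467, 0.2954, 0.3951]
tool_rot: [0.002, -0.003, 1.0, 0.001]
contact_force: [-0.2, -1.4, 0.1]
gripper_width: 1.0
```

```bash
python3 - <<'E'
from h import *
s,p,r=show(); cal=manip.get_calibration("wrist"); im=manip.grab_frame("wrist"); cv2.imwrite("pics/w4.png",im)
for n in ["roll_center","cradle"]:
    for d in manip.tip_of(n,"wrist")[:3]: w=world(cal,d["xyz"]); print(n,round(d["p"],2),w.round(4),proj(cal,w).round())
print(proj(cal,p+r[:,2]*.173))
hsv=cv2.cvtColor(im,cv2.COLOR_BGR2HSV); m=cv2.inRange(hsv,(5,100,50),(20,255,255))
n,l,s,c=cv2.connectedComponentsWithStats(m); i=1+s[1:,4].argmax(); v,u=np.nonzero(l==i)
rc=cv2.minAreaRect(np.stack([u,v],1).astype(np.float32)); print(s[i],rc); print([pix(cal,*q,.028).round(4).tolist() for q in cv2.boxPoints(rc)])
E
```

```text
t 8.1333 p [0.4467 0.2954 0.3951] yaw 90.3 F [-0.2 -1.4  0.1] g 0.9995449923644966
roll_center 0.83 [0.3598 0.2389 0.0272] [258. 111.]
roll_center 0.73 [0.5548 0.2206 0.0312] [248. 309.]
roll_center 0.68 [0.4446 0.2976 0.0356] [324. 206.]
[322.65379337 301.79764977]
[ 293  182   61   54 2978] ((323.0, 208.5), (53.0, 60.0), 90.0)
[[0.4235, 0.269, 0.028], [0.4233, 0.325, 0.028], [0.4749, 0.3265, 0.028], [0.4752, 0.2681, 0.028]]
```

View pics/w4.png

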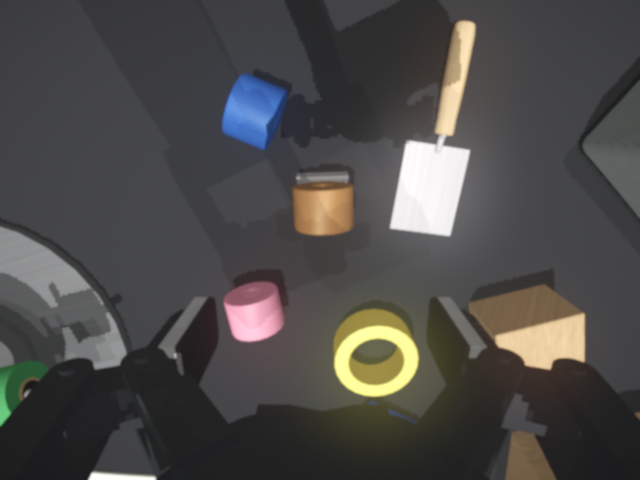

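Call:
play_rows:
  increments:
    - {"offset": [1.7, 1.6, 40], "twist": 0, "grip": 1}
    - {"offset": [1.7, 1.6, 80], "twist": 0, "grip": 1}
    - {"offset": [1.7, 1.6, 115], "twist": 0, "grip": 1}
    - {"offset": [1.7, 1.6, 120], "twist": 0, "grip": 1}
    - {"offset": [1.7, 1.6, 120], "twist": 0, "grip": 1}

```text
time: 8.7
tool_pos: [0.4451, 0.2934, 0.2703]
tool_rot: [-0.002, 0.0, 1.0, -0.001]
contact_force: [0.7, 0.3, -0.1]
gripper_width: 1.004
```

```bash
python3 - <<'E'
from h import *
s,p,r=show(); cal=manip.get_calibration("wrist"); im=manip.grab_frame("wrist"); cv2.imwrite("pics/w5.png",im)
for n in ["roll_center","cradle"]:
    for d in manip.tip_of(n,"wrist")[:3]: w=world(cal,d["xyz"]); print(n,round(d["p"],2),w.round(4),proj(cal,w).round())
hsv=cv2.cvtColor(im,cv2.COLOR_BGR2HSV); m=cv2.inRange(hsv,(5,100,50),(20,255,255))
n,l,s,c=cv2.connectedComponentsWithStats(m); i=1+s[1:,4].argmax(); v,u=np.nonzero(l==i)
rc=cv2.minAreaRect(np.stack([u,v],1).astype(np.float32)); print(s[i],rc)
for y in range(s[i][1],s[i][1]+s[i][3],8):
    q=u[v==y]; print(y,q.min(),q.max(),pix(cal,q.min(),y,.034).round(4)[:2],pix(cal,q.max(),y,.034).round(4)[:2])
e=[proj(cal,[.445+a,.297,.062]) for a in (-.02,.02)]; print(e)
# peg
for c in ("top","scene"):
    im=manip.grab_frame(c); cv2.imwrite(f"pics/{c}_p.png",im)
E
```

```text
t 8.7 p [0.4451 0.2934 0.2703] yaw 89.95 F [ 0.7  0.3 -0.1] g 1.0039273536815718
roll_center 0.88 [0.5549 0.2244 0.0323] [226. 400.]
roll_center 0.81 [0.4497 0.2971 0.0344] [329. 263.]
roll_center 0.58 [0.36   0.2354 0.0257] [222. 109.]
[ 282  216   95   92 7815] ((329.9561767578125, 261.6847839355469), (90.649658203125, 94.34761047363281), 88.09085083007812)
216 340 349 [0.4207 0.3032] [0.4207 0.3085]
224 286 374 [0.4255 0.2714] [0.4255 0.3234]
232 282 376 [0.4304 0.2688] [0.4304 0.3247]
240 283 376 [0.4354 0.2693] [0.4354 0.325 ]
248 283 376 [0.4404 0.2691] [0.4404 0.3252]
256 284 376 [0.4455 0.2696] [0.4455 0.3254]
264 284 376 [0.4507 0.2694] [0.4507 0.3256]
272 285 376 [0.4559 0.2698] [0.456  0.3258]
280 286 376 [0.4613 0.2703] [0.4613 0.3261]
288 287 375 [0.4667 0.2708] [0.4667 0.3257]
296 290 369 [0.4722 0.2725] [0.4722 0.3221]
304 305 352 [0.4777 0.2818] [0.4777 0.3116]
[array([330.36039551, 236.61825917]), array([329.94521602, 306.60821512])]
```

```bash
python3 - <<'E'
from h import *
show(); plan([.446,.2975,.188],92.6,1)
im=cv2.imread("pics/top_p.png"); A=cv2.resize(im[170:300,310:450],(0,0),fx=4,fy=4,interpolation=cv2.INTER_CUBIC); cv2.imwrite("pics/topp.png",A)
E
```

```text
t 8.95 p [0.4468 0.2952 0.2761] yaw 90.04 F [ 0.2  0.1 -0.1] g 0.9992019296943181
[{'offset': [0.3, 0.8, 29.4], 'twist': -0.0149, 'grip': 1}, {'offset': [0.5, 1.6, 58.7], 'twist': -0.0298, 'grip': 1}, {'offset': [0.8, 2.3, 88.1], 'twist': -0.0447, 'grip': 1}]
```

View pics/topp.png

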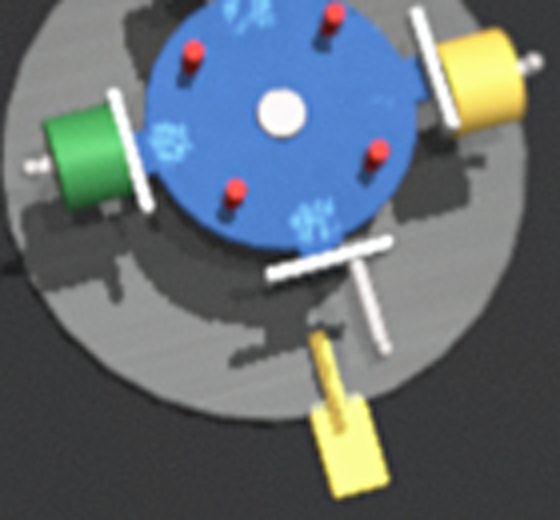

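Call:
play_rows:
  increments:
    - {"offset": [0, 1, 30], "twist": -0.015, "grip": 1}
    - {"offset": [0.5, 2, 59], "twist": -0.03, "grip": 1}
    - {"offset": [0.8, 2.3, 88], "twist": -0.045, "grip": 1}
    - {"offset": [0.8, 2.3, 88], "twist": -0.045, "grip": 1}
    - {"offset": [0.8, 2.3, 88], "twist": -0.045, "grip": 1}

```text
time: 9.37
tool_pos: [0.4446, 0.2971, 0.1848]
tool_rot: [-0.001, -0.023, 1.0, -0.0]
contact_force: [0.6, -0.1, 1.4]
gripper_width: 0.998
```

Call:
play_rows:
  increments:
    - {"offset": [0, 0, 0], "twist": 0, "grip": 0.5}
    - {"offset": [0, 0, 0], "twist": 0, "grip": 0.5}
    - {"offset": [0, 0, 0], "twist": 0, "grip": 0.5}
    - {"offset": [0, 0, 0], "twist": 0, "grip": 0.5}
    - {"offset": [0, 0, 0], "twist": 0, "grip": 0.5}

```text
time: 9.78
tool_pos: [0.4463, 0.2979, 0.1883]
tool_rot: [0.003, -0.023, 1.0, 0.001]
contact_force: [-1.4, -0.5, 5.4]
gripper_width: 0.644
```

```bash
python3 - <<'E'
from h import *
show()
c0=np.array([.6302,-.0965]); a=np.radians(196.1); u=np.array([np.cos(a),np.sin(a)]); t=np.array([-u[1],u[0]])
cal=manip.get_calibration("top"); f=lambda x,y,z:pix(cal,310+x/4,170+y/4,z)[:2]
for n,x,y,z in [("barL",267,274,.131),("barR",392,241,.131),("root",359,268,.125),("mid",372,306,.125),("tip",385,345,.125),("hub",282,113,.118)]:
    p=f(x,y,z); print(n,p.round(4),"r",((p-c0)@u).round(4),"t",((p-c0)@t).round(4))
e=f(385,345,.125)-f(359,268,.125); print(np.degrees(np.arctan2(e[1],e[0]))%360); e=f(392,241,.131)-f(267,274,.131); print((np.degrees(np.arctan2(e[1],e[0]))-90)%360)
print([world(cal,d["xyz"]) for d in []])
# scene
cs=manip.get_calibration("scene"); im=cv2.imread("pics/scene_p.png")
q=[proj(cs,np.append(c0+u*r+t*.016,.12)).round().tolist() for r in (.095,.155)]; print(q)
u0,v0=map(int,np.mean(q,0)); C=im[v0-45:v0+45,u0-60:u0+60]; print(u0,v0)
cv2.imwrite("pics/scp.png",cv2.resize(C,(800,600),interpolation=cv2.INTER_CUBIC))
E
```

```text
t 9.7833 p [0.4463 0.2979 0.1883] yaw 92.65 F [-1.4 -0.5  5.4] g 0.6435044803459485
barL [ 0.5325 -0.0892] r 0.0918 t -0.0341
barR [ 0.5525 -0.1608] r 0.0925 t 0.0403
root [ 0.5378 -0.1425] r 0.1015 t 0.0186
mid [ 0.5157 -0.1496] r 0.1247 t 0.0192
tip [ 0.4932 -0.1566] r 0.1483 t 0.0197
hub [ 0.6312 -0.1001] r 0.0001 t 0.0038
197.5207517857363
195.5687016485958
[]
[[237.0, 262.0], [219.0, 251.0]]
228 256
```

View pics/scp.png

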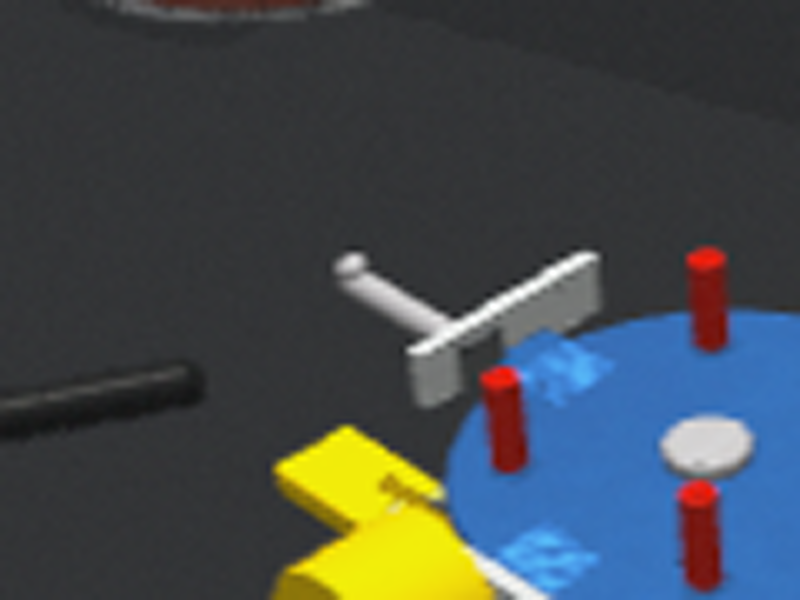

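```bash
python3 - <<'E'
from h import *
cal=manip.get_calibration("top"); im=cv2.imread("pics/top_p.png"); hsv=cv2.cvtColor(im,cv2.COLOR_BGR2HSV)
red=cv2.inRange(hsv,(0,130,60),(8,255,255))|cv2.inRange(hsv,(172,130,60),(180,255,255)); n,l,s,c=cv2.connectedComponentsWithStats(red)
P=np.array([pix(cal,*c[i],.14)[:2] for i in range(1,n) if s[i,4]>12 and 310<c[i][0]<450 and 170<c[i][1]<230]); print(P.round(4)); cc=P.mean(0); d=P-cc
print(cc,[(np.degrees(np.arctan2(b,a))%90).round(1) for a,b in d])
I=im.astype(int); m=((I[...,2]-I[...,0]>60)&(abs(I[...,2]-I[...,1])<70)).astype(np.uint8); o=np.zeros_like(m); o[252:298,380:412]=m[252:298,380:412]
v,u=np.nonzero(o); Q=np.array([pix(cal,x,y,.012)[:2] for x,y in zip(u,v)])-cc; r=np.hypot(*Q.T); k=r>.165
print(len(Q),np.degrees(np.arctan2(*Q.mean(0)[::-1]))%360,np.degrees(np.arctan2(*Q[k].mean(0)[::-1]))%360)
plan([.446,.2975,.36],92.6,.5); plan([.4432,-.17,.36],106.1,.5,pos=[.446,.2975,.36],ya=92.6)
E
```

```text
[[ 0.6834 -0.1269]
 [ 0.6589 -0.0455]
 [ 0.6025 -0.1508]
 [ 0.5783 -0.0696]]
[ 0.63079025 -0.09820549] [np.float64(61.4), np.float64(61.9), np.float64(61.7), np.float64(61.4)]
434 195.79518604241733 195.7400204294655
[{'offset': [0.1, -0.1, -34.3], 'twist': 0.0002, 'grip': 0.5}, {'offset': [0.1, -0.2, -68.7], 'twist': 0.0003, 'grip': 0.5}, {'offset': [0.2, -0.2, -103.0], 'twist': 0.0005, 'grip': 0.5}, {'offset': [0.2, -0.3, -137.4], 'twist': 0.0006, 'grip': 0.5}, {'offset': [0.3, -0.4, -171.7], 'twist': 0.0008, 'grip': 0.5}]
[{'offset': [2.0, -38.9, 0.0], 'twist': -0.0196, 'grip': 0.5}, {'offset': [4.0, -77.8, 0.0], 'twist': -0.0393, 'grip': 0.5}, {'offset': [6.0, -116.7, 0.0], 'twist': -0.0589, 'grip': 0.5}, {'offset': [8.0, -155.6, 0.0], 'twist': -0.0785, 'grip': 0.5}, {'offset': [10.0, -194.5, 0.0], 'twist': -0.0982, 'grip': 0.5}]
[{'offset': [5.8, -38.5, 0.0], 'twist': -0.0196, 'grip': 0.5}, {'offset': [11.6, -77.0, 0.0], 'twist': -0.0393, 'grip': 0.5}, {'offset': [17.4, -115.6, 0.0], 'twist': -0.0589, 'grip': 0.5}, {'offset': [23.2, -154.1, 0.0], 'twist': -0.0785, 'grip': 0.5}, {'offset': [29.0, -192.6, 0.0], 'twist': -0.0982, 'grip': 0.5}]
[{'offset': [9.6, -37.8, 0.0], 'twist': -0.0196, 'grip': 0.5}, {'offset': [19.1, -75.5, 0.0], 'twist': -0.0393, 'grip': 0.5}]
```

Call:
play_rows:
  increments:
    - {"offset": [0, 0, -15], "twist": 0, "grip": 0.5}
    - {"offset": [0, 0, -50], "twist": 0, "grip": 0.5}
    - {"offset": [0, 0, -90], "twist": 0, "grip": 0.5}
    - {"offset": [0, 0, -130], "twist": 0, "grip": 0.5}
    - {"offset": [0, 0, -172], "twist": 0, "grip": 0.5}

```text
time: 10.2
tool_pos: [0.4443, 0.2969, 0.3594]
tool_rot: [0.001, -0.023, 1.0, 0.0]
contact_force: [1.3, 0.4, -1.0]
gripper_width: 0.645
```

Call:
play_rows:
  increments:
    - {"offset": [2, -39, 0], "twist": -0.02, "grip": 0.5}
    - {"offset": [4, -78, 0], "twist": -0.039, "grip": 0.5}
    - {"offset": [6, -117, 0], "twist": -0.059, "grip": 0.5}
    - {"offset": [8, -156, 0], "twist": -0.079, "grip": 0.5}
    - {"offset": [10, -195, 0], "twist": -0.098, "grip": 0.5}

```text
time: 10.62
tool_pos: [0.4432, 0.1004, 0.3582]
tool_rot: [0.002, -0.073, 0.997, -0.0]
contact_force: [1.9, 0.1, -1.2]
gripper_width: 0.644
```

Call:
play_rows:
  increments:
    - {"offset": [6, -38, 0], "twist": -0.02, "grip": 0.5}
    - {"offset": [12, -77, 0], "twist": -0.039, "grip": 0.5}
    - {"offset": [18, -115, 0], "twist": -0.059, "grip": 0.5}
    - {"offset": [24, -154, 0], "twist": -0.079, "grip": 0.5}
    - {"offset": [29, -192, 0], "twist": -0.098, "grip": 0.5}

```text
time: 11.03
tool_pos: [0.442, -0.0942, 0.3582]
tool_rot: [0.002, -0.121, 0.993, -0.001]
contact_force: [0.8, 0.8, -0.5]
gripper_width: 0.644
```

Call:
play_rows:
  increments:
    - {"offset": [10, -38, 0], "twist": -0.02, "grip": 0.5}
    - {"offset": [19, -75, 0], "twist": -0.041, "grip": 0.5}
    - {"offset": [19, -75, 0], "twist": -0.041, "grip": 0.5}
    - {"offset": [19, -75, 0], "twist": -0.041, "grip": 0.5}

```text
time: 11.37
tool_pos: [0.4419, -0.1715, 0.3579]
tool_rot: [0.001, -0.139, 0.99, -0.001]
contact_force: [-0.4, 0.4, -0.6]
gripper_width: 0.643
```

```bash
python3 - <<'E'
from h import *
s,p,r=show(); cal=manip.get_calibration("wrist"); im=manip.grab_frame("wrist"); cv2.imwrite("pics/w6.png",im)
for n in ["roll_center","slot","bar_front"]:
    for d in manip.tip_of(n,"wrist")[:2]: w=world(cal,d["xyz"]); print(n,round(d["p"],2),w.round(4),(r.T@(w-p)).round(4))
c=np.array([.6308,-.0982]); a=np.radians(196.3); u=np.array([np.cos(a),np.sin(a)]); t=np.array([-u[1],u[0]])
print("tcp r,t",(p[:2]-c)@u,(p[:2]-c)@t)
E
```

```text
t 11.3667 p [ 0.4419 -0.1715  0.3579] yaw 105.99 F [-0.4  0.4 -0.6] g 0.6426970936172669
roll_center 0.74 [0.5588 0.2253 0.0278] [-0.2212  0.3496  0.3299]
roll_center 0.56 [ 0.4432 -0.171   0.2076] [-0.0012  0.0003  0.1502]
slot 0.4 [ 0.7027 -0.3879  0.001 ] [-0.1905 -0.2794  0.3576]
tcp r,t 0.20187814639931068 0.01731138036481121
```

View pics/w6.png

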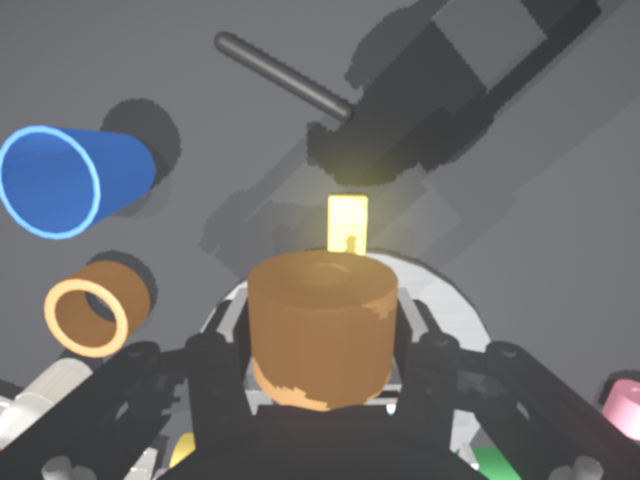

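Call:
play_rows:
  increments:
    - {"offset": [0, -0.5, 30], "twist": 0, "grip": 0.5}
    - {"offset": [0, -0.5, 60], "twist": 0, "grip": 0.5}
    - {"offset": [0, -0.5, 81], "twist": 0, "grip": 0.5}
    - {"offset": [0, -0.5, 81], "twist": 0, "grip": 0.5}
    - {"offset": [0, -0.5, 81], "twist": 0, "grip": 0.5}

```text
time: 11.98
tool_pos: [0.442, -0.1689, 0.2745]
tool_rot: [-0.001, -0.142, 0.99, 0.001]
contact_force: [-0.6, -0.8, -0.3]
gripper_width: 0.645
```

Call:
play_rows:
  increments:
    - {"offset": [-8, 0, 0], "twist": 0, "grip": 0.5}
    - {"offset": [-16, 0, 0], "twist": 0, "grip": 0.5}
    - {"offset": [-16, 0, 0], "twist": 0, "grip": 0.5}
    - {"offset": [-16, 0, 0], "twist": 0, "grip": 0.5}

```text
time: 12.32
tool_pos: [0.4588, -0.1657, 0.2771]
tool_rot: [0.001, -0.142, 0.99, -0.001]
contact_force: [0.2, -0.4, -0.2]
gripper_width: 0.643
```

```bash
cat >> h.py <<'E'
def rt():
    s,p,r=show(); c=np.array([.6308,-.0982]); a=np.radians(196.3); u=np.array([np.cos(a),np.sin(a)]); t=np.array([-u[1],u[0]])
    f=np.array(s["contact_force"]); print("tcp r,t mm",(1000*(p[:2]-c)@u).round(1),(1000*(p[:2]-c)@t).round(1),"F r,t,z",(f[:2]@u).round(1),(f[:2]@t).round(1),f[2].round(1)); return s,p,r
E
python3 - <<'E'
from h import *
rt()
for c in ("scene","top"): cv2.imwrite(f"pics/{c}_i.png",manip.grab_frame(c))
cs=manip.get_calibration("scene"); im=cv2.imread("pics/scene_i.png"); q=proj(cs,[.49,-.16,.12]).astype(int); A=cv2.resize(im[q[1]-40:q[1]+40,q[0]-40:q[0]+40],(400,400),interpolation=cv2.INTER_CUBIC)
ct=manip.get_calibration("top"); im=cv2.imread("pics/top_i.png"); q=proj(ct,[.49,-.16,.12]).astype(int); B=cv2.resize(im[q[1]-40:q[1]+40,q[0]-40:q[0]+40],(400,400),interpolation=cv2.INTER_CUBIC)
cv2.imwrite("pics/ins.png",np.hstack([A,B]))
E
```

```text
t 12.3167 p [ 0.4588 -0.1657  0.2771] yaw 106.29 F [ 0.2 -0.4 -0.2] g 0.6429559374134242
tcp r,t mm 184.1 16.5 F r,t,z -0.0 0.5 -0.2
```

View pics/ins.png

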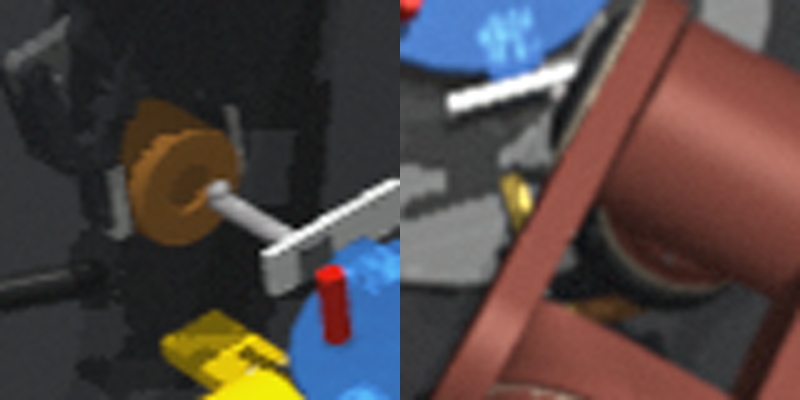

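```bash
python3 - <<'E'
from h import *
cs=manip.get_calibration("scene"); q=proj(cs,[.49,-.16,.12]).astype(int)
c=np.array([.6308,-.0982]); a=np.radians(196.3); u=np.array([np.cos(a),np.sin(a)]); t=np.array([-u[1],u[0]])
f=lambda r,tt,z:((proj(cs,np.append(c+u*r+t*tt,z))-q+40)*5).round(0).tolist()
for n,r,tt,z in [("face c",.164,.0165,.1225),("face c t+5",.164,.0215,.1225),("face c z+5",.164,.0165,.1275),("face r-10",.154,.0165,.1225),("tip",.155,.0165,.1225),("root",.095,.0165,.12),("barend-",.095,-.037,.131),("barend+",.095,.037,.131),("facetop",.164,.0165,.1505),("facebot",.164,.0165,.0945),("faceL",.164,-.0115,.1225),("faceR",.164,.0445,.1225)]: print(n,f(r,tt,z))
im=cv2.imread("pics/scene_i.png"); C=im[q[1]-40:q[1]+40,q[0]-40:q[0]+40]; h=cv2.cvtColor(C,cv2.COLOR_BGR2HSV)
m=cv2.inRange(h,(5,120,110),(20,255,255)); v,uu=np.nonzero(m); v,uu=v[(uu<50)],uu[uu<50]; print("bright brown bbox*5",uu.min()*5,uu.max()*5+5,v.min()*5,v.max()*5+5)
print(cv2.fitEllipse(cv2.convexHull(np.stack([uu,v],1))*5))
E
```

```text
face c [193.0, 182.0]
face c t+5 [184.0, 187.0]
face c z+5 [192.0, 173.0]
face r-10 [208.0, 191.0]
tip [206.0, 190.0]
root [297.0, 247.0]
barend- [389.0, 173.0]
barend+ [257.0, 247.0]
facetop [186.0, 128.0]
facebot [201.0, 235.0]
faceL [243.0, 156.0]
faceR [142.0, 210.0]
bright brown bbox*5 130 210 130 215
((175.1862335205078, 171.73109436035156), (76.03331756591797, 95.73052215576172), 48.9232177734375)
```

```bash
python3 - <<'E'
from h import *
cs=manip.get_calibration("scene"); q=proj(cs,[.49,-.16,.12]).astype(int)
im=cv2.imread("pics/scene_i.png"); C=im[q[1]-40:q[1]+40,q[0]-40:q[0]+40]
print("R channel"); print("    "+" ".join(f"{x:3d}" for x in range(22,62)))
for y in range(20,52): print(f"{y:3d} "+" ".join(f"{int(C[y,x,2]):3d}" for x in range(22,62)))
print("B rows for grey test")
for y in range(32,50): print(f"{y:3d} "+" ".join(f"{int(C[y,x,0]):3d}" for x in range(30,62)))
E
```

```text
R channel
     22  23  24  25  26  27  28  29  30  31  32  33  34  35  36  37  38  39  40  41  42  43  44  45  46  47  48  49  50  51  52  53  54  55  56  57  58  59  60  61
 20  40  37  32  33  34  45  62  66  66  66  61  51  35  27  30  29  26  26  25  28  28  27  30  28  30  25  30  27  32  25  30  29  25  24  25  27  21  24  25  27
 21  38  34  33  32  33  50  69  67  69  67  67  65  63  51  39  28  28  22  26  29  26  28  42  66  67  42  30  26  28  31  29  28  27  24  27  25  25  25  25  26
 22  39  33  33  33  38  55  69  68  69  69  68  67  67  66  62  49  33  27  24  24  26  24  36  63  80  62  27  29  27  27  28  30  27  25  27  24  26  27  23  24
 23  39  29  28  29  36  59  69  68  68  69  68  69  68  65  66  66  56  39  24  26  23  24  29  59  80  64  29  26  32  29  30  28  24  26  27  26  25  26  23  26
 24  28  27  33  54  70  71  70  69  70  71  68  68  69  67  68  67  65  67  56  38  27  24  24  51  75  64  28  30  28  29  29  28  24  23  26  25  24  23  25  24
 25  28  26  29  53  71  70  71  70  71  71  69  69  70  69  69  69  67  67  66  61  47  33  28  43  67  6
[... 6018 characters left out ...]
 162 168 166 133  65  30  28  25  25  34
 45  26  28  25  31  28  29  26  27  27  30  27  27  24  28  24  24  25  33  56  88 117 136 156 172 181 185 187 149  62  24 105 208
 46  26  28  29  26  26  26  28  27  29  26  28  30  30  27  28  27  27  29  27  36  76 108 129 149 164 174 182 185 179 216 235 239
 47  28  28  29  28  27  26  28  24  28  27  27  31  29  24  25  26  27  26  24  26  25  43  77 113 136 154 189 230 238 237 216 138
 48  32  27  26  30  27  30  30  32  30  27  31  33  30  28  23  27  26  26  26  26  24  27  35  53  82 154 221 238 230 173 110 111
 49  29  29  28  27  30  27  30  28  29  28  31  30  26  24  24  25  24  26  26  27  28  27  23  90 200 239 237 195 108 100 106 100
```

Call:
play_rows:
  increments:
    - {"offset": [0, 1, -2], "twist": 0, "grip": 0.5}
    - {"offset": [-3, 1, -2], "twist": 0, "grip": 0.5}
    - {"offset": [-6, 1, -2], "twist": 0, "grip": 0.5}
    - {"offset": [-8, 1, -2], "twist": 0, "grip": 0.5}
    - {"offset": [-10, 1, -2], "twist": 0, "grip": 0.5}

```text
time: 12.83
tool_pos: [0.4672, -0.1619, 0.2774]
tool_rot: [-0.0, -0.141, 0.99, 0.0]
contact_force: [0.1, 0.8, -0.4]
gripper_width: 0.644
```

Call:
play_rows:
  increments:
    - {"offset": [-1, 0, 0], "twist": 0, "grip": 0.5}
    - {"offset": [-2, 0, 0], "twist": 0, "grip": 0.5}

```text
time: 13.0
tool_pos: [0.469, -0.1613, 0.2773]
tool_rot: [-0.0, -0.141, 0.99, 0.0]
contact_force: [0.3, 0.3, -0.5]
gripper_width: 0.645
```

```bash
python3 - <<'E'
from h import *
rt()
cs=manip.get_calibration("scene"); q=proj(cs,[.49,-.16,.12]).astype(int)
im=manip.grab_frame("scene"); cv2.imwrite("pics/scene_j.png",im)
for d in manip.tip_of("roll_center","scene")[:4]: print(round(d["p"],2),world(cs,d["xyz"]).round(4))
C=im[q[1]-40:q[1]+40,q[0]-40:q[0]+40]
for y in range(26,52): print(f"{y:3d} "+" ".join(f"{int(C[y,x,2]):3d}" for x in range(28,56)))
E
```

```text
t 13.0 p [ 0.469  -0.1613  0.2773] yaw 106.23 F [ 0.3  0.3 -0.5] g 0.644752837688048
tcp r,t mm 173.0 15.2 F r,t,z -0.4 -0.2 -0.5
0.88 [0.3591 0.2314 0.0285]
0.81 [ 0.4671 -0.166   0.1216]
0.8 [0.557  0.2233 0.0302]
 26  37  58  71  71  70  70  70  71  69  68  68  67  68  67  67  66  61  47  31  22  24  59  80  62  29  25  24  24
 27  44  65  70  71  72  70  70  69  70  69  68  69  69 105 130 123 116 113 103  70  31  50  74  62  28  38  42  40
 28  49  70  72  71  71  71  70  70 109 141 141 140 132 112  92  89  89  86  88  91  77  56  74  67  41  39  45  44
 29  54  70  71  71  71  72  72 108 143 143 136 111  85  88  88  88  87  87  87  87  86  85  82  67  41  39  45  41
 30  53  71  71  70  71 107 141 142 144 138 113  88  88  88  87  87  86  87  87  87  87  87  94  85  52  38  42  41
 31  65  72  71  71  72 108 142 142 133 103  88  88  88  87  85  86  86  85  86  87  85  87  90  81  53  38  40  44
 32  66  73  72  71  71 106 141 132 106  87  89  89  87  85  85  85  86  86  86  86  86  86  84  74  52  37  41  41
 33  73  73  73 102 134 136 134 113  87  89  88  86  86  84  84  85  85 
[... 1431 characters left out ...]
 167
 46  99  86  61  73  81  85  86  85  86  86  86  87  85  86  85  79  72  70  62  38  30  36  76 107 125 139 151 160
 47 102  90  50  62  72  81  86  87  85  87  85  86  86  86  85  78  71  62  40  24  25  28  27  40  75 108 129 150
 48  82  49  37  32  52  73  83  87  85  85  86  85  84  83  84  78  62  37  25  23  27  26  23  26  32  54  83 141
 49  49  29  28  26  28  40  64  79  85  84  85  84  83  84  73  44  26  25  23  24  24  23  25  25  24  91 178 220
 50  31  26  30  30  32  27  27  37  55  65  67  67  59  41  31  28  28  26  24  24  25  25  25  25 157 216 222 190
 51  27  29  30  27  30  30  28  30  30  30  30  30  29  31  27  28  31  26  21  24  25  20  25  25  85 132 133 119
```

Call:
play_rows:
  increments:
    - {"offset": [0, 2, 0], "twist": 0, "grip": 0.5}
    - {"offset": [-2, 2, 0], "twist": 0, "grip": 0.5}
    - {"offset": [-4, 2, 0], "twist": 0, "grip": 0.5}
    - {"offset": [-4, 2, 0], "twist": 0, "grip": 0.5}

```text
time: 13.43
tool_pos: [0.4724, -0.1582, 0.2775]
tool_rot: [0.0, -0.141, 0.99, -0.0]
contact_force: [-0.6, -1.0, -0.6]
gripper_width: 0.642
```

Call:
play_rows:
  increments:
    - {"offset": [-1.5, 0, 0], "twist": 0, "grip": 0.5}
    - {"offset": [-3, 0, 0], "twist": 0, "grip": 0.5}
    - {"offset": [-3, 0, 0], "twist": 0, "grip": 0.5}

```text
time: 13.68
tool_pos: [0.4753, -0.1575, 0.2774]
tool_rot: [0.0, -0.141, 0.99, -0.0]
contact_force: [0.3, -0.7, -0.8]
gripper_width: 0.643
```

```bash
python3 - <<'E'
from h import *
rt()
cs=manip.get_calibration("scene"); q=proj(cs,[.49,-.16,.12]).astype(int)
im=manip.grab_frame("scene"); cv2.imwrite("pics/scene_k.png",im)
C=im[q[1]-40:q[1]+40,q[0]-40:q[0]+40]
print("    "+" ".join(f"{x:3d}" for x in range(32,60)))
for y in range(28,54): print(f"{y:3d} "+" ".join(f"{int(C[y,x,2]):3d}" for x in range(32,60)))
E
```

```text
t 13.6833 p [ 0.4753 -0.1575  0.2774] yaw 106.23 F [ 0.3 -0.7 -0.8] g 0.6426867856390712
tcp r,t mm 165.9 13.2 F r,t,z -0.1 0.8 -0.8
     32  33  34  35  36  37  38  39  40  41  42  43  44  45  46  47  48  49  50  51  52  53  54  55  56  57  58  59
 28  71  71  70  70  70  70  71  70  70  69  70 106 130 120 116 110 104  89  57  37  61  74  53  32  37  41  42  39
 29  70  72  72  71  70 109 118 108 141 141 135 116  95  88  88  89  88  86  87  75  70  81  62  34  39  41  41  41
 30  70  70  72  72  70 110 141 142 144 135 110  90  88  87  88  86  88  88  87  85  84  90  75  35  39  43  41  42
 31  73  71  72  71 107 142 141 142 125  94  90  86  87  87  85  86  87  87  86  86  87  93  81  42  39  41  42  41
 32  70  71  70 106 140 141 142 126  93  89  88  87  86  87  86  87  85  85  86  86  86  89  75  40  38  39  41  41
 33  72  71  71 105 138 138 122  92  88  87  86  86  84  86  86  86  87  87  86  87  85  89  80  53  42  42  40  42
 34  73  71 103 135 137 129 105  88  87  86  86  85  84  85  87  87  86  85  84  85  86  85  78  57  41  41  41  40
 35  72 101 132 135 131 111  88  88  86
[... 1464 characters left out ...]
 217
 48  79  43  61  73  82  85  85  85  85  85  86  86  83  79  71  65  49  29  26  26  33  53  82 138 195 218 211 159
 49  47  28  34  49  70  84  84  84  85  84  83  83  84  77  61  41  25  23  27  23  27  89 177 220 219 173 106  92
 50  28  30  30  29  39  62  80  85  84  85  82  85  75  51  40  29  26  24  23  27 157 217 223 191 121 119 119  95
 51  28  31  29  28  27  29  34  44  51  50  51  42  30  29  26  27  25  25  24  25  86 132 134 119 119 121 120  93
 52  28  25  28  28  30  29  27  27  27  28  25  27  29  26  26  27  26  23  25  26  68 109 122 121 120 120 119  97
 53  28  31  30  27  28  31  28  30  27  27  28  30  30  31  23  24  24  23  24  22  76 114 121 118 118 116 117  97
```

Call:
play_rows:
  increments:
    - {"offset": [-3, 0, 0], "twist": 0, "grip": 0.5}
    - {"offset": [-6, 0, 0], "twist": 0, "grip": 0.5}
    - {"offset": [-9, 0, 0], "twist": 0, "grip": 0.5}
    - {"offset": [-12, 0, 0], "twist": 0, "grip": 0.5}

```text
time: 14.07
tool_pos: [0.4869, -0.1541, 0.2774]
tool_rot: [0.0, -0.141, 0.99, -0.0]
contact_force: [-0.4, 0.2, -0.2]
gripper_width: 0.641
```

Call:
play_rows:
  increments:
    - {"offset": [-3, 0, 0], "twist": 0, "grip": 0.5}
    - {"offset": [-6, 0, 0], "twist": 0, "grip": 0.5}
    - {"offset": [-9, 0, 0], "twist": 0, "grip": 0.5}
    - {"offset": [-12, 0, 0], "twist": 0, "grip": 0.5}

```text
time: 14.4
tool_pos: [0.4984, -0.1507, 0.2773]
tool_rot: [-0.0, -0.141, 0.99, 0.0]
contact_force: [-1.0, -0.1, -0.9]
gripper_width: 0.645
```

```bash
python3 - <<'E'
from h import *
rt()
E
```

```text
t 14.4 p [ 0.4984 -0.1507  0.2773] yaw 106.23 F [-1.  -0.1 -0.9] g 0.6449324472396338
tcp r,t mm 141.8 13.2 F r,t,z 0.9 -0.2 -0.9
```

Call:
play_rows:
  increments:
    - {"offset": [-3, 0, 0], "twist": 0, "grip": 0.5}
    - {"offset": [-7, 0, 0], "twist": 0, "grip": 0.5}
    - {"offset": [-11, 0, 0], "twist": 0, "grip": 0.5}
    - {"offset": [-15, 0, 0], "twist": 0, "grip": 0.5}
    - {"offset": [-18, 0, 0], "twist": 0, "grip": 0.5}

```text
time: 14.82
tool_pos: [0.5159, -0.1456, 0.2774]
tool_rot: [0.0, -0.141, 0.99, -0.0]
contact_force: [0.2, 0.2, -0.7]
gripper_width: 0.64
```

Call:
play_rows:
  increments:
    - {"offset": [-1, 0, 0], "twist": 0, "grip": 0.5}
    - {"offset": [-2, 0, 0], "twist": 0, "grip": 0.5}
    - {"offset": [-3, 0, 0], "twist": 0, "grip": 0.5}
    - {"offset": [-4, 0, 0], "twist": 0, "grip": 0.5}

```text
time: 15.15
tool_pos: [0.5192, -0.1446, 0.2773]
tool_rot: [-0.0, -0.141, 0.99, 0.0]
contact_force: [-0.2, 0.1, -0.3]
gripper_width: 0.647
```

```bash
python3 - <<'E'
from h import *
rt()
E
```

```text
t 15.15 p [ 0.5192 -0.1446  0.2773] yaw 106.23 F [-0.2  0.1 -0.3] g 0.6469542067341277
tcp r,t mm 120.1 13.2 F r,t,z 0.2 -0.1 -0.3
```

Call:
play_rows:
  increments:
    - {"offset": [-1, 0, 0], "twist": 0, "grip": 0.5}
    - {"offset": [-2, 0, 0], "twist": 0, "grip": 0.5}
    - {"offset": [-2, 0, 0], "twist": 0, "grip": 0.5}

```text
time: 15.4
tool_pos: [0.5212, -0.1441, 0.2774]
tool_rot: [0.0, -0.141, 0.99, -0.0]
contact_force: [-0.1, -0.1, -1.0]
gripper_width: 0.643
```

Call:
play_rows:
  increments:
    - {"offset": [-1, 0, 0], "twist": 0, "grip": 0.5}
    - {"offset": [-1, 0, 0], "twist": 0, "grip": 0.5}

```text
time: 15.57
tool_pos: [0.5222, -0.1438, 0.2774]
tool_rot: [0.0, -0.141, 0.99, 0.0]
contact_force: [-0.3, -0.0, -1.1]
gripper_width: 0.646
```

Call:
play_rows:
  increments:
    - {"offset": [0, 0, 4], "twist": 0, "grip": 0.5}
    - {"offset": [0, 0, 6], "twist": 0, "grip": 0.5}
    - {"offset": [0, 0, 6], "twist": 0, "grip": 0.5}

```text
time: 15.82
tool_pos: [0.5218, -0.1437, 0.2704]
tool_rot: [-0.001, -0.141, 0.99, 0.0]
contact_force: [0.2, 0.6, -0.6]
gripper_width: 0.643
```

```bash
python3 - <<'E'
from h import *
rt()
E
```

```text
t 15.8167 p [ 0.5218 -0.1437  0.2704] yaw 106.22 F [ 0.2  0.6 -0.6] g 0.6429813700704303
tcp r,t mm 117.4 13.1 F r,t,z -0.4 -0.6 -0.6
```

Call:
play_rows:
  increments:
    - {"offset": [0, 0, 1], "twist": 0, "grip": 0.5}
    - {"offset": [0, 0, 2], "twist": 0, "grip": 0.5}
    - {"offset": [0, 0, 2], "twist": 0, "grip": 0.5}

```text
time: 16.07
tool_pos: [0.5222, -0.1438, 0.2695]
tool_rot: [0.0, -0.141, 0.99, -0.0]
contact_force: [-0.6, 0.1, -1.0]
gripper_width: 0.642
```

Call:
play_rows:
  increments:
    - {"offset": [-1, 0, 0], "twist": 0, "grip": 0.5}
    - {"offset": [-1, 0, 0], "twist": 0, "grip": 0.5}

```text
time: 16.23
tool_pos: [0.5232, -0.1435, 0.2695]
tool_rot: [0.0, -0.141, 0.99, -0.0]
contact_force: [0.7, -0.1, 0.3]
gripper_width: 0.643
```

Call:
play_rows:
  increments:
    - {"offset": [-1, 0, 0], "twist": 0, "grip": 0.5}
    - {"offset": [-1, 0, 0], "twist": 0, "grip": 0.5}

```text
time: 16.4
tool_pos: [0.5242, -0.1432, 0.2695]
tool_rot: [0.0, -0.141, 0.99, -0.0]
contact_force: [0.1, -0.1, 0.1]
gripper_width: 0.643
```

```bash
python3 - <<'E'
from h import *
rt()
E
```

```text
t 16.4 p [ 0.5242 -0.1432  0.2695] yaw 106.23 F [ 0.1 -0.1  0.1] g 0.6428064339659693
tcp r,t mm 115.0 13.3 F r,t,z -0.1 0.2 0.1
```

Call:
play_rows:
  increments:
    - {"offset": [-1, 0, 0], "twist": 0, "grip": 0.5}
    - {"offset": [-1, 0, 0], "twist": 0, "grip": 0.5}

```text
time: 16.57
tool_pos: [0.5249, -0.143, 0.2694]
tool_rot: [-0.001, -0.141, 0.99, -0.0]
contact_force: [-2.8, -0.5, 1.5]
gripper_width: 0.645
```

Call:
play_rows:
  increments:
    - {"offset": [-1, 0, 0], "twist": 0, "grip": 0.5}
    - {"offset": [-1, 0, 0], "twist": 0, "grip": 0.5}

```text
time: 16.73
tool_pos: [0.5253, -0.143, 0.2694]
tool_rot: [-0.002, -0.141, 0.99, -0.0]
contact_force: [-7.6, -3.2, 3.9]
gripper_width: 0.645
```

```bash
python3 - <<'E'
from h import *
rt()
E
```

```text
t 16.7333 p [ 0.5253 -0.143   0.2694] yaw 106.25 F [-7.6 -3.2  3.9] g 0.6450487006820654
tcp r,t mm 113.8 13.4 F r,t,z 8.2 0.9 3.9
```

Call:
play_rows:
  increments:
    - {"offset": [0.8, 0, 0.5], "twist": 0, "grip": 0.5}
    - {"offset": [0.8, 0, 1], "twist": 0, "grip": 0.5}
    - {"offset": [0.8, 0, 1], "twist": 0, "grip": 0.5}

```text
time: 16.98
tool_pos: [0.525, -0.1431, 0.2693]
tool_rot: [-0.001, -0.141, 0.99, -0.0]
contact_force: [-6.4, -0.3, 7.4]
gripper_width: 0.645
```

Call:
play_rows:
  increments:
    - {"offset": [0, 0, 0.5], "twist": 0, "grip": 0.5}
    - {"offset": [0, 0, 1], "twist": 0, "grip": 0.5}

```text
time: 17.15
tool_pos: [0.5251, -0.1431, 0.2692]
tool_rot: [-0.001, -0.141, 0.99, -0.0]
contact_force: [-9.7, 0.2, 15.0]
gripper_width: 0.638
```

```bash
python3 - <<'E'
from h import *
rt()
E
```

```text
t 17.15 p [ 0.5251 -0.1431  0.2692] yaw 106.25 F [-9.7  0.2 15. ] g 0.6384511186961821
tcp r,t mm 114.1 13.5 F r,t,z 9.2 -2.9 15.0
```

Call:
play_rows:
  increments:
    - {"offset": [0.3, 0, -1.4], "twist": 0, "grip": 0.5}
    - {"offset": [0.3, 0, -1.4], "twist": 0, "grip": 0.5}

```text
time: 17.32
tool_pos: [0.5248, -0.1431, 0.2694]
tool_rot: [-0.0, -0.141, 0.99, -0.0]
contact_force: [-4.8, -1.9, 5.1]
gripper_width: 0.644
```

```bash
python3 - <<'E'
from h import *
rt()
E
```

```text
t 17.3167 p [ 0.5248 -0.1431  0.2694] yaw 106.24 F [-4.8 -1.9  5.1] g 0.6436826668921047
tcp r,t mm 114.4 13.4 F r,t,z 5.2 0.5 5.1
```

Lateral force is near zero, with about 5 N against the bar and 5 N on the peg. Releasing.

Call:
play_rows:
  increments:
    - {"offset": [0, 0, 0], "twist": 0, "grip": 0.68}
    - {"offset": [0, 0, 0], "twist": 0, "grip": 0.74}
    - {"offset": [0, 0, 0], "twist": 0, "grip": 0.8}
    - {"offset": [0, 0, 0], "twist": 0, "grip": 0.82}
    - {"offset": [0, 0, 0], "twist": 0, "grip": 0.82}

```text
time: 17.73
tool_pos: [0.525, -0.1429, 0.2686]
tool_rot: [0.0, -0.141, 0.99, 0.0]
contact_force: [0.2, -0.1, 0.5]
gripper_width: 0.821
```

Call:
play_rows:
  increments:
    - {"offset": [0, 0, -15], "twist": 0, "grip": 0.82}
    - {"offset": [0, 0, -40], "twist": 0, "grip": 0.82}
    - {"offset": [0, 0, -80], "twist": 0, "grip": 0.82}
    - {"offset": [0, 0, -120], "twist": 0, "grip": 0.82}
    - {"offset": [0, 0, -150], "twist": 0, "grip": 0.82}

```text
time: 18.15
tool_pos: [0.525, -0.143, 0.4223]
tool_rot: [0.001, -0.141, 0.99, -0.001]
contact_force: [0.8, -0.1, -0.0]
gripper_width: 0.822
```

Call:
play_rows:
  increments:
    - {"offset": [35, 35, 0], "twist": 0, "grip": 0.82}
    - {"offset": [50, 70, 0], "twist": 0, "grip": 0.82}
    - {"offset": [50, 110, 0], "twist": 0, "grip": 0.82}
    - {"offset": [50, 150, 0], "twist": 0, "grip": 0.82}
    - {"offset": [50, 190, 0], "twist": 0, "grip": 0.82}

```text
time: 18.57
tool_pos: [0.4226, 0.0267, 0.4189]
tool_rot: [0.001, -0.14, 0.99, 0.0]
contact_force: [1.6, 0.4, -0.3]
gripper_width: 0.824
```

Call:
play_rows:
  increments:
    - {"offset": [0, 40, 0], "twist": 0, "grip": 0.82}
    - {"offset": [0, 80, 0], "twist": 0, "grip": 0.82}
    - {"offset": [0, 80, 0], "twist": 0, "grip": 0.82}

```text
time: 18.82
tool_pos: [0.3994, 0.1072, 0.419]
tool_rot: [0.0, -0.146, 0.989, 0.001]
contact_force: [0.2, -0.5, 0.0]
gripper_width: 0.822
```

```bash
python3 - <<'E'
from h import *
rt()
cal=manip.get_calibration("top"); im=manip.grab_frame("top"); sc=manip.grab_frame("scene"); hsv=cv2.cvtColor(im,cv2.COLOR_BGR2HSV)
red=cv2.inRange(hsv,(0,130,60),(8,255,255))|cv2.inRange(hsv,(172,130,60),(180,255,255)); n,l,s,c=cv2.connectedComponentsWithStats(red)
P=np.array([pix(cal,*c[i],.14)[:2] for i in range(1,n) if s[i,4]>12 and 310<c[i][0]<450 and 170<c[i][1]<230]); cc=P.mean(0); d=P-cc
print(cc,[(np.degrees(np.arctan2(b,a))%90+135).round(1) for a,b in d])
for d in manip.tip_of("roll_center","scene")[:5]: print(round(d["p"],2),world(manip.get_calibration("scene"),d["xyz"]).round(4))
A=cv2.resize(im[170:300,320:450],(400,400),interpolation=cv2.INTER_CUBIC); B=cv2.resize(sc[205:335,185:315],(400,400),interpolation=cv2.INTER_CUBIC)
cv2.imwrite("pics/fin.png",np.hstack([A,B]))
E
```

```text
t 18.8167 p [0.3994 0.1072 0.419 ] yaw 106.75 F [ 0.2 -0.5  0. ] g 0.8224307168990845
tcp r,t mm 164.5 -262.1 F r,t,z -0.1 0.5 0.0
[ 0.63079179 -0.09819596] [np.float64(196.4), np.float64(196.9), np.float64(196.7), np.float64(196.4)]
0.94 [0.5536 0.2232 0.0296]
0.89 [0.3607 0.2293 0.0275]
0.81 [ 0.5202 -0.1452  0.1132]
```

View pics/fin.png

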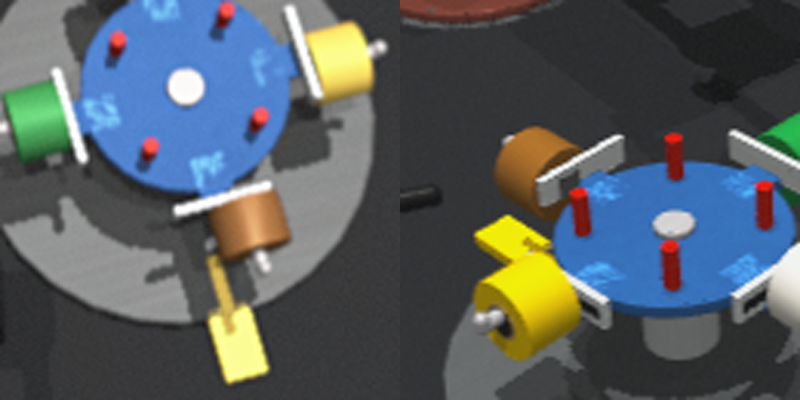

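The roll hangs flush against the crossbar (left pane at about (248,222), right pane at about (537,170)), and the lip sticks out in front of it. The turret did not move.

```bash
python3 -c "
from plant import manip
print(manip.job_done())"
```

```text
the job is handed in; nothing more can be done
None
```

The job is handed in at about 19 s on the robot's clock. The turret is turned to the loading mark and the narrow-bore brown roll hangs fully home on the empty peg, with the gripper clear of everything.

- **Turret:** I turned it about 63° clockwise by one red post, then pinched the post to trim the angle. The last top view puts the peg at 196.6° against 195.75° for the mark. That is roughly 0.9° off and within the measuring scatter. The angle was the same before and after hanging the roll.
- **Roll:** I took it from the grey cradle and slid it over the lip. The highest readings at the ends of moves were about 9 N towards the bar and 15 N down on the peg. I eased off to about 5 N each before letting go.
- **Last checks:** Both final pictures show the roll flush against the crossbar with the lip free in front. Its centre is seen at z ≈ 0.113 m, where 0.1145 m is expected.
- **One disagreement:** The cameras differed by about 3 to 4 mm on where the peg sits along the slot. Close views during insertion settled it, and the roll went on without resistance.
- **Not checked:** I did not re-measure the other items on the bench one by one. Forces were read only at the ends of moves, and I saw no sign of unintended contact.

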